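# Put the finished hair clips away under the sliding cover

## Robot

A 6-joint arm with a two-finger parallel gripper is mounted at the origin on the work surface. World frame = base frame: x ahead of the robot, y to its left, z up, the work surface at z = 0. Lengths are in m, angles in rad, forces in N, time in s.
With the tool pointing down it reaches from about 0.425 to 0.95 m from the base axis. Payload 3.5 kg.
Tool frame: the origin (TCP) lies at the very end of the fingers, on their centre line; the grasp point (between the pads) lies 19 mm behind it; z points along the fingers, y is the line along which they close (so a half turn about z gives the same grasp; the last joint's range is limited). The gripper opens to 85 mm and grips with 20 to 120 N. Pads are 22 mm wide; open, the fingers measure 114 mm over their backs; the gripper's body (76 mm by 85 mm) begins 54 mm behind the grasp point. The pads swing forward as they close: fully open they stand 13 mm farther back than shut.
Start: joints at [1.17, 0.286, 1.577, -0, 1.279, -0.15], TCP at [0.167, 0.654, 0.231] pointing down, gripper open.
Joint ranges: [-2.77, 2.77], [-0.9, 2.22], [0.21, 2.48], [-1.53, 4.67], [0.24, 2.81], [-2.84, 2.84]. Speed limits (rad/s): [2.79, 2.79, 3.14, 3.14, 3.14, 3.14].

## Interface

Orientations are given as a unit quaternion [x, y, z, w].
In Python, from plant import ctrl gives the robot as it stands.
- The arm moves only by the tool move_tool, called after "Emit:" as name(argument=value, ...), one argument or row to a line, values as JSON. Schema: {"type":"object","properties":{"rows":{"type":"array","items":{"type":"array","items":{"type":"number"},"minItems":7,"maxItems":7},"minItems":1,"maxItems":10},"squeeze":{"type":"number"},"only":{"type":"string"},"quiet":{"type":"boolean"},"lines":{"type":"string"}},"required":["rows"],"additionalProperties":false}. rows is a list of rows, 1 to 10 of them, each of 7 numbers: dx, dy, dz in mm, then a rotation vector rx, ry, rz in units of 0.2 rad, then the opening from 0.0 (shut) to 1.0 (fully open); each row is the pose to reach, as a shift and turn from the pose commanded when the call began, along the tool's axes at that moment; what a row does not reach only later rows make up. A row lasts 1/8 s, in which the tool goes at most 0.0625 m and 0.188 rad, less where a joint would pass 70% of its speed; a pose out of reach is approached as far as the arm can. The fingers move at their own pace and stop on an object; squeeze is the grip in N (left out, the last holds). Time passes only in rows, so rows that do not move let the fingers close. The tool returns the time, the measured TCP pose, the force, the opening and the grip force at its end. only (a regular expression) keeps the lines of the reply that match it, lines (a string "A,B") keeps lines A to B, and quiet returns only ok. Input that does not fit is refused with a message, and nothing moves.
- ctrl.get_state(): the state, without advancing time (a new reading comes with each control period).
- ctrl.read_camera(name): name is "side" or "top" or "wrist"; returns a dict with "pixels" (400x640x3 uint8, red, green, blue), "camera_matrix" (3x3 intrinsics, pixels), "dist_coeffs" ([k1, k2, p1, p2, k3] as OpenCV has them; the pictures are not rectified), "xyz" and "orientation" of the camera in the world. Camera axes: x right, y down, z forward; pixel columns grow to the right and rows downward; lengths in m; the calibration is good to about 2 mm. A picture is of the moment at which its call begins. There is no depth.
- ctrl.sign_off(): hands the job in; it is judged then, once.
The state is a dict: "time": time; "qpos": joint angles; "dq": joint speeds; "joint_efforts": joint torques, N m; "eef_pos": TCP position; "tcp_rot": TCP orientation; "contact_force": force on the tool from outside, world axes, zero at the start; "wrist_torque": the same for the moment, N m; "opening": opening from 0.0 (shut) to 1.0 (fully open); "finger_force": force on a finger pad.
Only numpy, scipy, OpenCV 4.12 (cv2) and the standard library are available. Lean on these libraries where they do the work, as an engineer would, in place of code of your own. Each camera call takes 0.05 s, during which the arm holds its last target. There are 200 camera calls.

## Task

Tidy the jewellery bench into the two-bay wooden case: every brass hair clip goes into the bay marked by the pink plaque and both teal-handled pliers into the bay marked by the teal plaque, all lying wholly below the rim. The one flush cover has no handle - press down on it and slide it - and shuts only one bay at a time: at the end it must be fully home over the pink bay, with the pliers' bay left open. Leave the other things on the bench where they stand.

Things in the scene. Friction and masses are not known exactly. Their poses are not given: they have to be found in the camera images.
- case: Fixed dark wooden case, 190 mm (own x) x 334 mm (own y) x 62 mm high, open on top, with two bays side by side along own y (left = +y, right = -y). Origin: centre of its underside; it stands on the bench. Long rims 18 mm wide, end walls 12 mm thick, floor 8 mm thick; a 10 mm partition at the middle stops at height 52 mm, under the cover. Each bay inside: 154 mm (x) x 150 mm (y), grey floor.
- cover (a joint): Travel of the flush sliding cover along the case's +y, in m: 0 = fully over the right (-y) bay, 0.155 = fully over the left (+y) bay; stops at both ends. It starts within 8 mm of 0. It stays where it is left; about 1.2 N moves it.
- cover_mid (a point): Centre of the top face of the cover, a light wooden plate 158 mm (x) x 155 mm (y) x 6 mm thick with a cork patch (100 x 85 mm) in the middle and no grip; its top face is level with the case's rim, 62 mm above the bench. Moves with the cover; axes as the case. Fingertips pressed on it with some 5 to 15 N drag it along.
- bay_left (a point): Centre of the floor of the left (+y) bay, 9 mm above the bench; axes as the case.
- bay_right (a point): Centre of the floor of the right (-y) bay, 9 mm above the bench; axes as the case.
- pink_plaque: Fixed pink plaque, 16 x 100 x 2 mm, flat on the case's near (-x) rim beside the middle of the bay that it marks (left or right; differs from start to start): the hair clips' bay. Origin: centre of its underside, 86 mm from the bay's centre line towards -x; axes as the case.
- teal_plaque: Fixed teal plaque, same size, on the near rim beside the other bay: the pliers' bay. Origin: centre of its underside; axes as the case.
- clip1: Finished brass hair clip: solid bar 96 mm long (own x) x 26 mm wide (own y) x 16 mm high with three pink spots on top, about 90 g. Origin: centre of its underside, z up as it lies at the start. May be absent (None throughout).
- clip2: Finished brass hair clip: solid bar 96 mm long (own x) x 26 mm wide (own y) x 16 mm high with three pink spots on top, about 90 g. Origin: centre of its underside, z up as it lies at the start. May be absent (None throughout).
- clip3: Finished brass hair clip: solid bar 96 mm long (own x) x 26 mm wide (own y) x 16 mm high with three pink spots on top, about 90 g. Origin: centre of its underside, z up as it lies at the start. May be absent (None throughout).
- clip4: Finished brass hair clip: solid bar 96 mm long (own x) x 26 mm wide (own y) x 16 mm high with three pink spots on top, about 90 g. Origin: centre of its underside, z up as it lies at the start. May be absent (None throughout).
- pliers1: Pliers with teal handles, rigid, lying flat, 14 mm thick, about 130 g. Origin: underside at the pivot, which is a 30 mm (x) by 24 mm (y) steel block and the place to grip (across own y), close to the centre of mass. Jaws run to x = +52 mm, 14 mm wide; the two handles run back to x = -82 mm, spreading to 51 mm overall width.
- pliers2: Pliers with teal handles, rigid, lying flat, 14 mm thick, about 130 g. Origin: underside at the pivot, which is a 30 mm (x) by 24 mm (y) steel block and the place to grip (across own y), close to the centre of mass. Jaws run to x = +52 mm, 14 mm wide; the two handles run back to x = -82 mm, spreading to 51 mm overall width.
- bead_jar: Bystander: amber jar with white cap, 54 mm across, 70 mm high. Origin: centre of its underside.
- bench_block: Bystander: steel bench block, 75 x 75 x 22 mm. Origin: centre of its underside.
- doming_block: Bystander: wooden doming block, 60 x 60 x 50 mm. Origin: centre of its underside.
- ring_stick: Bystander: upright steel ring stick on a round wooden foot 70 mm across, 150 mm high. Origin: centre of its underside.
- mug: Bystander: blue mug, 80 mm across, 90 mm high. Origin: centre of its underside.
- bead_tray: Bystander: white bead tray, 100 x 140 x 22 mm. Origin: centre of its underside.

How it is judged:
By the outcome, as a careful person would: the job done as asked, in the order asked, and still so for the second after the job is handed in, with the robot touching nothing.
Of clip1, clip2, clip3, clip4 only 2 to 4 are there at a start; the rules pass over those that are not, and their reading is None.
At some moment in a run one of clip1, clip2, clip3, clip4, pliers1, pliers2 may be knocked a few centimetres aside while the robot is not near it.
Once in a run the grip may slacken for a moment while it holds something.
It also fails if it takes over 210 s, if anything falls off the work surface, if the arm or the gripper's body presses on something with over 40 N, if the wrist force passes 120 N, or if a joint passes its speed limit or range.

## Working session

There is one attempt and no reset: what is moved stays moved. The work goes in short steps, Python scripts to look and compute and a tool call to move; the robot and the scene stay as the last step left them, time stands still between calls to the robot, and variables do not carry over. Pictures are saved under pics/ and viewed, at most 14 in all, crops included, and the job is handed in when it is done.

```bash
ls; mkdir -p pics; python3 - <<'E'
from plant import ctrl
import cv2
print(ctrl.get_state())
for n in("top","side"):
    c=ctrl.read_camera(n); print(n,c["camera_matrix"],c["dist_coeffs"],c["xyz"],c["orientation"])
    cv2.imwrite(f"pics/{n}0.png",c["pixels"][:,:,::-1])
E
```

```text
pics
plant.py
{'time': 0.0, 'qpos': array([ 1.17003063e+00,  2.87201634e-01,  1.57821005e+00,  1.87041154e-05,
        1.27858441e+00, -1.49980085e-01]), 'dq': array([ 0.00014905,  0.00104627, -0.00156623, -0.00089297, -0.00118651,
       -0.00105484]), 'joint_efforts': array([-1.02030037e-03, -4.05976152e+01, -2.92627949e+01, -2.10026578e-04,
        5.83627334e-03, -4.63519569e-06]), 'eef_pos': array([0.16720219, 0.65327516, 0.2299053 ]), 'tcp_rot': array([ 1.25067060e-01,  9.92147563e-01, -1.15401249e-03, -3.35370523e-04]), 'contact_force': array([-0.01501589, -0.20693711,  0.37977053]), 'wrist_torque': array([0.03357923, 0.01109777, 0.01495028]), 'finger_force': 0.0, 'opening': 0.9979625760141058}
top [[418.63406152   0.         318.1079303 ]
 [  0.         418.63406152 197.41686656]
 [  0.           0.           1.        ]] [0.03329326 0.         0.         0.         0.        ] [ 0.40940306 -0.03602608  1.33655668] [-0.69611876  0.71611986 -0.03030527  0.04089748]
side [[436.54763068   0.         323.94415145]
 [  0.         436.54763068 202.68038707]
 [  0.           0.           1.        ]] [-0.07761533  0.          0.          0.          0.        ] [-0.19507161 -0.85017283  0.67696253] [ 0.80223608 -0.30747844  0.18350282 -0.47770388]
```
View pics/top0.png

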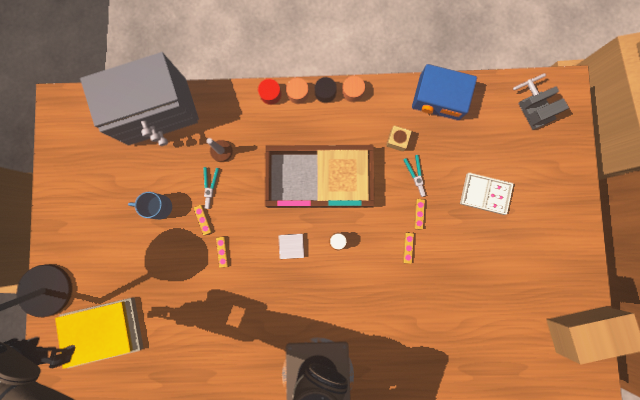

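View pics/side0.png

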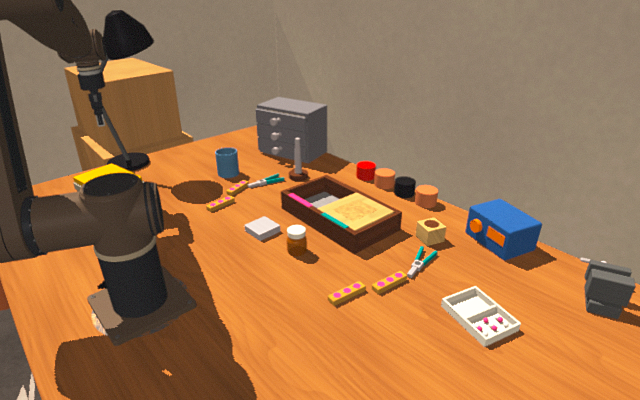

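The top view shows clips at about (202,220), (222,252), (420,213) and (409,248). The pliers are at (209,190) and (417,178), with their handles up. The case is at (320,177), with the pink plaque on the left (+y) and the cover over the right (teal) bay. The side view agrees.

```bash
cat > h.py <<'E'
from plant import ctrl
import numpy as np, cv2
from scipy.spatial.transform import Rotation as R
def cam(n,save=None):
    c=ctrl.read_camera(n)
    if save: cv2.imwrite(f"pics/{save}.png",c["pixels"][:,:,::-1])
    c["R"]=R.from_quat(c["orientation"]).as_matrix(); c["hsv"]=cv2.cvtColor(c["pixels"],cv2.COLOR_RGB2HSV)
    return c
def rays(c,uv):
    p=cv2.undistortPoints(np.float64(uv).reshape(-1,1,2),c["camera_matrix"],c["dist_coeffs"])[:,0]
    return np.c_[p,np.ones(len(p))]@c["R"].T
def plane(c,uv,z):
    d=rays(c,uv); o=np.array(c["xyz"]); return o+d*((z-o[2])/d[:,2])[:,None]
def tri(c1,u1,c2,u2):
    o1,o2=np.array(c1["xyz"]),np.array(c2["xyz"]); d1,d2=rays(c1,[u1])[0],rays(c2,[u2])[0]
    s=np.linalg.lstsq(np.c_[d1,-d2],o2-o1,rcond=None)[0]
    a,b=o1+s[0]*d1,o2+s[1]*d2; return (a+b)/2,np.linalg.norm(a-b)
def proj(c,P):
    Rt=c["R"].T; return cv2.projectPoints(np.float64(P).reshape(-1,3),cv2.Rodrigues(Rt)[0],-Rt@np.array(c["xyz"]),c["camera_matrix"],c["dist_coeffs"])[0][:,0]
def blobs(c,lo,hi,amin=4):
    m=cv2.inRange(c["hsv"],lo,hi); n,_,st,ce=cv2.connectedComponentsWithStats(m)
    return [(ce[i].round(1),st[i,4],st[i,:4]) for i in range(1,n) if st[i,4]>=amin]
PINK=((145,90,80),(175,255,255)); TEAL=((80,100,40),(98,255,255))
def go(x,y,z,yaw):
    """shift/turn in tool axes to TCP x,y,z, tool pointing down with tool y (closing line) at world angle yaw (mod pi)"""
    s=ctrl.get_state(); r=R.from_quat(s["tcp_rot"]); p=s["eef_pos"]
    best=None
    for k in (-1,0,1,2):
        a=yaw+k*np.pi; ty=[np.cos(a),np.sin(a),0]; tz=[0,0,-1]; M=np.c_[np.cross(ty,tz),ty,tz]
        v=(r.inv()*R.from_matrix(M)).as_rotvec()
        if best is None or np.linalg.norm(v)<np.linalg.norm(best): best=v
    print("at",p.round(4),"shift",r.inv().apply(np.array([x,y,z])-p).round(4),"rot",best.round(3),"q6",s["qpos"][5].round(2),"F",s["contact_force"].round(1),"open",s["opening"].round(3),"t",round(s["time"],2))
E
python3 - <<'E'
from h import *
t=cam("top"); s=cam("side"); w=cam("wrist","w0")
print(w["xyz"],R.from_quat(w["orientation"]).as_matrix().round(2), proj(t,[ctrl.get_state()["eef_pos"]]))
for n,c in(("t",t),("s",s)):
    for col in("PINK","TEAL"): print(n,col,[(list(b[0]),int(b[1])) for b in blobs(c,*globals()[col])])
E
```

```text
[0.09436673 0.67326081 0.37323467] [[ 0.25  0.93  0.28]
 [ 0.97 -0.24 -0.07]
 [-0.    0.29 -0.96]] [[ 57.54815741 343.15751285]]
t PINK [([np.float64(498.7), np.float64(187.0)], 7), ([np.float64(492.3), np.float64(194.9)], 9), ([np.float64(500.7), np.float64(197.0)], 7), ([np.float64(293.4), np.float64(202.5)], 201), ([np.float64(420.2), np.float64(204.4)], 22), ([np.float64(494.4), np.float64(205.3)], 9), ([np.float64(198.5), np.float64(211.0)], 22), ([np.float64(419.8), np.float64(213.8)], 24), ([np.float64(201.7), np.float64(219.5)], 22), ([np.float64(419.1), np.float64(223.0)], 22), ([np.float64(204.9), np.float64(228.1)], 22), ([np.float64(409.1), np.float64(238.7)], 23), ([np.float64(220.1), np.float64(242.5)], 24), ([np.float64(408.5), np.float64(247.9)], 24), ([np.float64(221.1), np.float64(251.9)], 22), ([np.float64(408.0), np.float64(257.0)], 21), ([np.float64(222.2), np.float64(261.0)], 23)]
t TEAL [([np.float64(417.8), np.float64(164.8)], 61), ([np.float64(409.2), np.float64(167.7)], 62), ([np.float64(205.2), np.float64(176.5)], 52), ([np.float64(214.2), np.float64(178.3)
[... 336 characters left out ...]
 ([np.float64(212.5), np.float64(204.0)], 12), ([np.float64(398.1), np.float64(274.6)], 25), ([np.float64(389.4), np.float64(279.0)], 25), ([np.float64(356.2), np.float64(285.4)], 27), ([np.float64(380.4), np.float64(283.5)], 27), ([np.float64(346.7), np.float64(290.0)], 30), ([np.float64(336.8), np.float64(294.7)], 28), ([np.float64(485.4), np.float64(319.8)], 20), ([np.float64(499.4), np.float64(319.1)], 18), ([np.float64(479.2), np.float64(327.9)], 18), ([np.float64(493.9), np.float64(327.6)], 18)]
s TEAL [([np.float64(273.4), np.float64(179.0)], 100), ([np.float64(334.1), np.float64(220.1)], 106), ([np.float64(419.1), np.float64(252.8)], 52), ([np.float64(429.6), np.float64(257.4)], 73)]
```

View pics/w0.png

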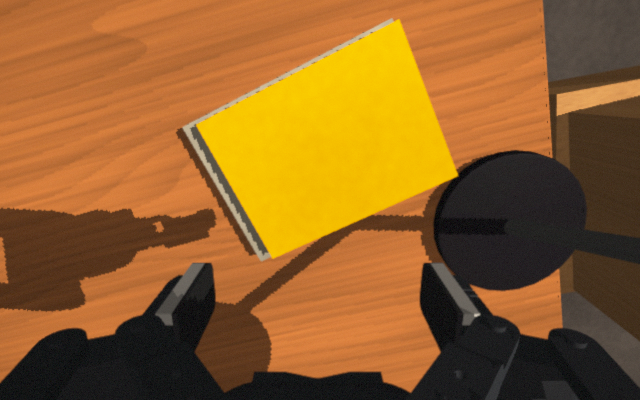

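The wrist view shows the yellow book at (320,140), the lamp disc at (510,220) and the open fingers. None of the things to be moved are in it.

```bash
python3 - <<'E'
from h import *
t=cam("top"); s=cam("side")
names={"A":([(198.5,211),(201.7,219.5),(204.9,228.1)],[(242.5,181.7),(236.9,185.3),(231.5,188.5)]),
"B":([(220.1,242.5),(221.1,251.9),(222.2,261)],[(227,197.5),(220.1,200.8),(212.5,204)]),
"C":([(420.2,204.4),(419.8,213.8),(419.1,223)],[(398.1,274.6),(389.4,279),(380.4,283.5)]),
"D":([(409.1,238.7),(408.5,247.9),(408,257)],[(356.2,285.4),(346.7,290),(336.8,294.7)]),
"pinkplq":([(293.4,202.5)],[(300.2,199.7)]),"tealplq":([(344.5,203)],[(334.1,220.1)])}
for k,(a,b) in names.items():
    P=np.array([tri(t,x,s,y)[0] for x,y in zip(a,b)]); z=.064 if 'plq' in k else .016
    Q=plane(t,a,z); d=Q[0]-Q[-1]
    print(k,P.mean(0).round(4),"plane",Q.mean(0).round(4),"axis deg",np.degrees(np.arctan2(d[1],d[0])).round(1),"err",tri(t,a[0],s,b[0])[1].round(4))
c=names; a=plane(t,[(344.5,203)],.064)[0]; b=plane(t,[(293.4,202.5)],.064)[0]; print("plaque dist",b-a)
# steel pivot candidates: bright low-sat pixels near pliers
for n,cc in(("top",t),("side",s)):
    print(n,[(b[0].tolist(),int(b[1]),b[2].tolist()) for b in blobs(cc,(0,0,110),(180,70,255),15) if b[1]<400])
im=np.hstack([cv2.resize(t["pixels"][y:y+60,x:x+70],None,fx=5,fy=5,interpolation=0) for x,y in((180,155),(385,145))])
cv2.imwrite("pics/pl.png",im[:,:,::-1])
E
```

```text
A [0.4836 0.3518 0.0157] plane [0.4837 0.3516 0.016 ] axis deg 20.4 err 0.001
B [0.3809 0.2905 0.0159] plane [0.3808 0.2905 0.016 ] axis deg 6.4 err 0.0006
C [ 0.482  -0.3353  0.015 ] plane [ 0.4824 -0.3355  0.016 ] axis deg -6.3 err 0.0015
D [ 0.3766 -0.2952  0.015 ] plane [ 0.3771 -0.2954  0.016 ] axis deg -6.3 err 0.001
pinkplq [0.5254 0.0573 0.0607] plane [0.5249 0.0572 0.064 ] axis deg 0.0 err 0.0004
tealplq [ 0.519  -0.0987  0.0611] plane [ 0.5189 -0.0987  0.064 ] axis deg 0.0 err 0.0002
plaque dist [0.00604275 0.15582469 0.        ]
top [([536.1, 89.6], 349, [513, 74, 45, 29]), ([549.1, 108.7], 373, [527, 99, 41, 21]), ([144.4, 128.5], 87, [141, 121, 9, 15]), ([153.2, 134.6], 67, [150, 127, 8, 14]), ([161.3, 139.7], 53, [158, 132, 8, 13]), ([209.3, 140.9], 30, [207, 138, 6, 8]), ([419.3, 184.3], 123, [412, 176, 13, 21]), ([207.6, 196.3], 127, [204, 185, 9, 24]), ([138.8, 212.4], 18, [134, 206, 12, 12]), ([337.8, 241.0], 201, [330, 234, 17, 15]), ([133.4, 324.5], 165, [121, 298, 19, 53]), ([105.0, 304.2], 27, [92, 301, 27, 7]), ([628.2, 395.6], 120, [621, 389, 19, 11])]
side [([87.2, 72.6], 43, [79, 71, 18, 4]), ([101.8, 121.7], 17, [98, 115, 7, 11]), ([274.3, 120.4], 62, [270, 117, 11, 9]), ([274.7, 135.2], 55, [271, 132, 10, 8]), ([297.0, 155.4], 196, [294, 137, 8, 37]), ([275.6, 149.5], 50, [272, 147, 10, 7]), ([257.5, 182.9], 79, [248, 178, 18, 10]), ([77.3, 185.1], 15, [74, 183, 7, 5]), ([324.2, 201.0], 164, [311, 195, 28, 13]), ([295.9, 231.3], 214, [287, 225, 19, 14]), ([414.9, 267.3], 139, [407, 260, 17, 18]), ([593.6, 301.6], 18, [589, 300, 11, 4]), ([27.5, 390.7], 244, [16, 374, 19, 26])]
```

View pics/pl.png

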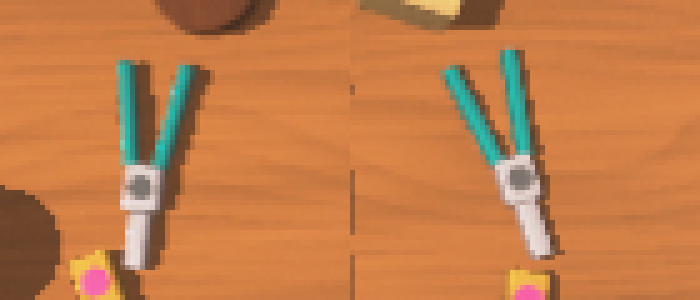

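The crop shows both pliers with their jaws towards −x. The pivot dots are at top pixels (208,192.4) and (418.8,180.6). Clip heights triangulate to 15–16 mm as expected, and the plaques are 156 mm apart, which fits the case. I'll start with clip A.

```bash
python3 - <<'E'
from h import *
go(.4836,.3518,.13,np.radians(110.4))
t=cam("top"); s=cam("side"); print(plane(t,[(208,192.4),(418.8,180.6)],.014))
E
```

```text
Traceback (most recent call last):
  File "h.py", line 32, in go
    print("at",p.round(4),"shift",r.inv().apply(np.array([x,y,z])-p).round(4),"rot",best.round(3),"q6",s["qpos"][5].round(2),"F",s["contact_force"].round(1),"open",s["opening"].round(3),"t",round(s["time"],2))
                                                                                                                                                                    ^^^^^^^^^^^^^^^^^^
AttributeError: 'float' object has no attribute 'round'
```

```bash
sed -i 's/s\["opening"\].round(3)/round(s["opening"],3)/' h.py; python3 - <<'E'
from h import *
go(.4836,.3518,.13,np.radians(110.4))
t=cam("top"); print(plane(t,[(208,192.4),(418.8,180.6)],.014))
E
```

```text
at [0.1674 0.6537 0.2309] shift [-0.3813 -0.2139  0.101 ] rot [-0.001 -0.    -0.607] q6 -0.15 F [ 0.2  0.  -0.9] open 1.001 t 0.35
[[ 0.56965281  0.33222886  0.014     ]
 [ 0.58761819 -0.33857822  0.014     ]]
```

Careful with the scale: shifts go in mm and turns go in units of 0.2 rad. That gives: -0.027 m is -27, -0.3813 m is -381.3, -0.607 rad is -3.035.

Emit:
move_tool(
  rows=[
    [-48, -27, 0, 0, 0, -0.5, 0.6],
    [-96, -54, 10, 0, 0, -1.25, 0.6],
    [-143, -80, 20, 0, 0, -2, 0.6],
    [-190, -107, 30, 0, 0, -2.75, 0.6],
    [-240, -134, 50, 0, 0, -3.035, 0.6],
    [-286, -160, 70, 0, 0, -3.035, 0.6],
    [-334, -187, 90, 0, 0, -3.035, 0.6],
    [-381.3, -213.9, 101, 0, 0, -3.035, 0.6],
    [-381.3, -213.9, 101, 0, 0, -3.035, 0.6],
    [-381.3, -213.9, 101, 0, 0, -3.035, 0.6],
  ],
  squeeze=60,
)

```text
time: 1.65
eef_pos: [0.4837, 0.3523, 0.1305]
tcp_rot: [-0.177, 0.984, 0.0, -0.0]
contact_force: [-0.7, -0.3, 0.1]
opening: 0.602
finger_force: 0.0
```

```bash
python3 - <<'E'
from h import *
go(.4836,.3518,.004,np.radians(110.4))
w=cam("wrist","w1")
print([(list(b[0]),int(b[1]),plane(w,[b[0]],.016)[0].round(4)) for b in blobs(w,*PINK,30)])
E
```

```text
at [0.4837 0.3523 0.1305] shift [ 0.0002 -0.0005  0.1265] rot [ 0.001  0.    -0.   ] q6 -1.47 F [-0.7 -0.3  0.1] open 0.602 t 1.65
[([np.float64(284.0), np.float64(23.7)], 650, array([0.3804, 0.2915, 0.016 ])), ([np.float64(274.8), np.float64(69.1)], 579, array([0.4094, 0.2948, 0.016 ])), ([np.float64(317.3), np.float64(157.1)], 468, array([0.4562, 0.3432, 0.016 ])), ([np.float64(316.9), np.float64(195.0)], 425, array([0.4835, 0.353 , 0.016 ])), ([np.float64(316.6), np.float64(230.6)], 385, array([0.5108, 0.3629, 0.016 ]))]
```

View pics/w1.png

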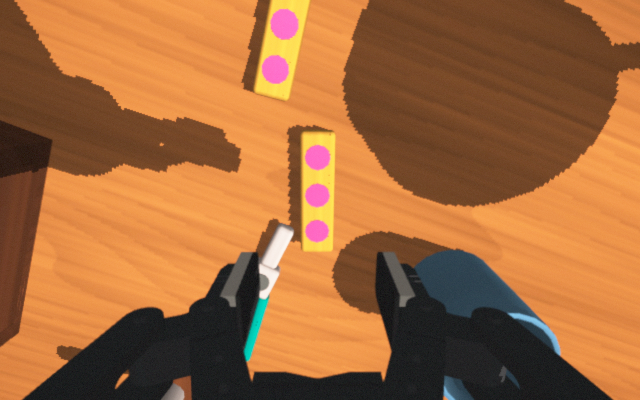

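The wrist view shows the clip centred at column 317, rows 157–231, aligned with the fingers. The pliers' jaw tip is at (285,235) and the mug at (490,310), both clear. I'll descend and grip.

Emit:
move_tool(
  rows=[
    [0, 0, 50, 0, 0, 0, 0.6],
    [0, 0, 100, 0, 0, 0, 0.6],
    [0, 0, 118, 0, 0, 0, 0.6],
    [0, 0, 126, 0, 0, 0, 0.6],
    [0, 0, 126, 0, 0, 0, 0.0],
    [0, 0, 126, 0, 0, 0, 0.0],
    [0, 0, 126, 0, 0, 0, 0.0],
    [0, 0, 126, 0, 0, 0, 0.0],
    [0, 0, 126, 0, 0, 0, 0.0],
  ],
  squeeze=60,
)

```text
time: 2.82
eef_pos: [0.4853, 0.3529, 0.0066]
tcp_rot: [-0.177, 0.984, 0.001, 0.002]
contact_force: [-1.2, 0.4, 6.7]
opening: 0.282
finger_force: 61.9
```

Emit:
move_tool(
  rows=[
    [0, 0, -40, 0, 0, 0, 0],
    [0, 0, -90, 0, 0, 0, 0],
    [0, 0, -130, 0, 0, 0, 0],
  ],
)

```text
time: 3.2
eef_pos: [0.484, 0.3519, 0.1362]
tcp_rot: [-0.177, 0.984, 0.0, 0.001]
contact_force: [0.1, -0.3, -1.5]
opening: 0.285
finger_force: 61.1
```

```bash
python3 - <<'E'
from h import *
go(.612,.085,.13,np.radians(87.8))
E
```

```text
at [0.484  0.3519 0.1362] shift [-0.027  -0.2948  0.0063] rot [0.    0.001 0.394] q6 -1.47 F [ 0.1 -0.3 -1.5] open 0.285 t 3.2
```

In the tool's units: -0.2948 m is -294.8, -0.28 m is -280, 0.2 rad is 1.

Emit:
move_tool(
  rows=[
    [-5, -55, 0, 0, 0, 0.5, 0],
    [-10, -110, 0, 0, 0, 1, 0],
    [-15, -170, 0, 0, 0, 1.5, 0],
    [-20, -225, 0, 0, 0, 1.97, 0],
    [-27, -280, 0, 0, 0, 1.97, 0],
    [-27, -294.8, 0, 0, 0, 1.97, 0],
    [-27, -294.8, 0, 0, 0, 1.97, 0],
  ],
)

```text
time: 4.08
eef_pos: [0.6116, 0.0844, 0.1339]
tcp_rot: [0.02, 1.0, 0.0, -0.0]
contact_force: [0.9, -0.1, -1.2]
opening: 0.283
finger_force: 61.1
```

```bash
python3 - <<'E'
from h import *
go(.612,.086,.018,np.radians(87.8))
w=cam("wrist","w2"); t=cam("top","t2")
E
```

```text
at [0.6116 0.0844 0.1339] shift [-0.0004  0.0015  0.1159] rot [ 0.    -0.001 -0.001] q6 -1.56 F [ 0.9 -0.1 -1.2] open 0.283 t 4.08
```

View pics/w2.png

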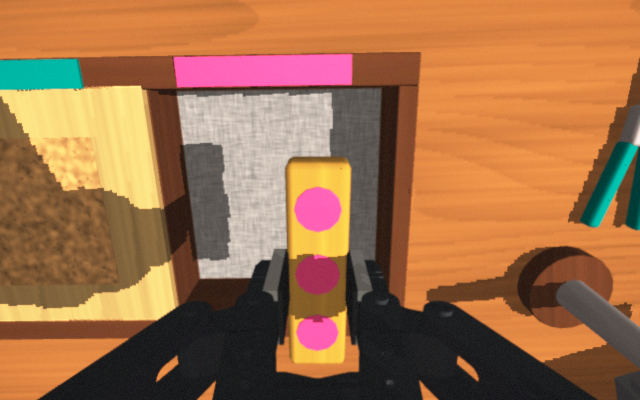

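The clip is held centrally at column 318. The bay floor's near edge is at row 90 and runs from column 180 to 382, with the ring stick at (565,285). I'll check the bay's walls from these pixels.

```bash
python3 - <<'E'
from h import *
w=cam("wrist"); w["hsv"]
print("floor",plane(w,[(180,92),(380,88),(199,278)],.008).round(4).tolist())
print("plaque",plane(w,[(176,57),(352,54),(352,84),(176,87)],.064).round(4).tolist())
print("outer",plane(w,[(420,53)],.062).round(4), "plate edge",plane(w,[(149,89),(178,319)],.062).round(4).tolist())
E
```

```text
floor [[0.5322, -0.0099, 0.008], [0.5349, 0.1356, 0.008], [0.6841, -0.0166, 0.008]]
plaque [[0.5142, 0.0114, 0.064], [0.5163, 0.1101, 0.064], [0.5323, 0.11, 0.064], [0.5301, 0.009, 0.064]]
outer [[0.517  0.1487 0.062 ]] plate edge [[0.5306, -0.0077, 0.062], [0.6863, -0.0146, 0.062]]
```

Emit:
move_tool(
  rows=[
    [0, 3, 50, 0, 0, 0, 0],
    [0, 3, 100, 0, 0, 0, 0],
    [0, 3, 115, 0, 0, 0, 0],
    [0, 3, 115, 0, 0, 0, 0],
    [0, 3, 115, 0, 0, 0, 0.1],
    [0, 3, 115, 0, 0, 0, 0.5],
    [0, 3, 115, 0, 0, 0, 0.5],
  ],
)

```text
time: 5.1
eef_pos: [0.6131, 0.0881, 0.021]
tcp_rot: [0.019, 1.0, -0.0, 0.001]
contact_force: [-0.2, 0.0, -0.2]
opening: 0.501
finger_force: 0.0
```

Emit:
move_tool(
  rows=[
    [0, 0, -40, 0, 0, 0, 0.5],
    [0, 0, -90, 0, 0, 0, 0.5],
    [0, 0, -140, 0, 0, 0, 0.5],
  ],
)

```text
time: 5.48
eef_pos: [0.6119, 0.088, 0.1613]
tcp_rot: [0.019, 1.0, 0.0, 0.0]
contact_force: [0.4, 0.4, 1.2]
opening: 0.499
finger_force: 0.0
```

```bash
python3 - <<'E'
from h import *
t=cam("top"); s=cam("side")
for n,c in(("t",t),("s",s)): print(n,[(b[0].tolist(),int(b[1])) for b in blobs(c,*PINK)])
go(.3808,.2912,.1,np.radians(96.4))
E
```

```text
t [([498.7, 187.0], 7), ([492.3, 194.9], 9), ([500.5, 197.1], 8), ([297.5, 202.6], 152), ([420.2, 204.5], 25), ([494.4, 205.3], 9), ([419.8, 213.8], 24), ([419.1, 222.9], 21), ([409.1, 238.4], 21), ([220.1, 242.5], 24), ([408.5, 247.9], 24), ([221.1, 251.9], 22), ([408.0, 257.0], 21), ([222.2, 261.0], 23)]
s [([300.6, 199.7], 125), ([322.2, 195.4], 9), ([227.0, 197.5], 10), ([315.0, 198.0], 13), ([220.1, 200.8], 11), ([212.5, 204.0], 12), ([398.1, 274.6], 25), ([389.4, 279.0], 25), ([380.5, 283.5], 26), ([356.2, 285.5], 24), ([346.8, 290.0], 28), ([336.6, 294.7], 27), ([485.4, 319.8], 20), ([499.4, 319.1], 18), ([479.2, 327.9], 18), ([493.9, 327.7], 19)]
at [0.6166 0.0881 0.1683] shift [0.2443 0.194  0.0646] rot [-0.001  0.015 -0.149] q6 -1.55 F [-0.3  0.3  1.8] open 0.503 t 5.58
```

In the tool's units: 0.24 m is 240, 0.225 m is 225, -0.1 rad is -0.5.

Emit:
move_tool(
  rows=[
    [45, 35, 0, 0, 0, -0.25, 0.5],
    [90, 70, 0, 0, 0, -0.5, 0.5],
    [135, 105, 20, 0, 0, -0.745, 0.5],
    [180, 140, 40, 0, 0, -0.745, 0.5],
    [225, 175, 60, 0, 0, -0.745, 0.5],
    [240, 194, 60, 0, 0, -0.745, 0.5],
    [240, 194, 60, 0, 0, -0.745, 0.5],
    [240, 194, 60, 0, 0, -0.745, 0.5],
  ],
)

```text
time: 6.58
eef_pos: [0.3802, 0.2909, 0.0997]
tcp_rot: [-0.055, 0.998, 0.0, 0.001]
contact_force: [-0.2, 0.7, 0.0]
opening: 0.501
finger_force: 0.0
```

```bash
python3 - <<'E'
from h import *
w=cam("wrist"); go(.3808,.2912,.006,np.radians(96.4))
print([(list(b[0]),plane(w,[b[0]],.016)[0].round(4).tolist()) for b in blobs(w,*PINK,60)])
E
```

```text
at [0.3805 0.2907 0.0998] shift [-0.0002  0.0005  0.0938] rot [ 0.     0.001 -0.001] q6 -1.24 F [-0.2 -1.   0.1] open 0.501 t 6.62
[([np.float64(316.8), np.float64(166.0)], [0.3517, 0.2884, 0.016]), ([np.float64(316.8), np.float64(208.4)], [0.3806, 0.2916, 0.016]), ([np.float64(316.8), np.float64(247.7)], [0.4095, 0.2948, 0.016])]
```

Emit:
move_tool(
  rows=[
    [0, 1, 50, 0, 0, 0, 0.5],
    [0, 1, 85, 0, 0, 0, 0.5],
    [0, 1, 92, 0, 0, 0, 0.5],
    [0, 1, 92, 0, 0, 0, 0.5],
    [0, 1, 92, 0, 0, 0, 0.0],
    [0, 1, 92, 0, 0, 0, 0.0],
    [0, 1, 92, 0, 0, 0, 0.0],
    [0, 1, 92, 0, 0, 0, 0.0],
    [0, 1, 92, 0, 0, 0, 0.0],
  ],
  squeeze=60,
)

```text
time: 7.75
eef_pos: [0.3812, 0.2928, 0.0094]
tcp_rot: [-0.056, 0.998, 0.001, 0.002]
contact_force: [0.1, -1.3, 7.0]
opening: 0.276
finger_force: 59.7
```

Emit:
move_tool(
  rows=[
    [0, 0, -40, 0, 0, 0, 0],
    [0, 0, -90, 0, 0, 0, 0],
    [0, 0, -130, 0, 0, 0, 0],
    [0, 0, -130, 0, 0, 0, 0],
  ],
)

```text
time: 8.25
eef_pos: [0.3818, 0.2934, 0.1417]
tcp_rot: [-0.056, 0.998, 0.002, 0.004]
contact_force: [0.4, -0.5, -1.1]
opening: 0.276
finger_force: 59.3
```

```bash
python3 - <<'E'
from h import *
go(.609,.028,.135,np.radians(87.8))
E
```

```text
at [0.3818 0.2934 0.1417] shift [-0.1962 -0.2891  0.0075] rot [0.004 0.009 0.15 ] q6 -1.24 F [ 0.4 -0.5 -1.1] open 0.276 t 8.25
```

Emit:
move_tool(
  rows=[
    [-30, -45, 0, 0, 0, 0.25, 0],
    [-62, -90, 0, 0, 0, 0.5, 0],
    [-95, -140, 0, 0, 0, 0.75, 0],
    [-130, -190, 0, 0, 0, 0.75, 0],
    [-165, -240, 0, 0, 0, 0.75, 0],
    [-196, -289, 0, 0, 0, 0.75, 0],
    [-196, -289, 0, 0, 0, 0.75, 0],
    [-196, -289, 0, 0, 0, 0.75, 0],
    [-196, -289, 0, 0, 0, 0.75, 0],
  ],
)

```text
time: 9.38
eef_pos: [0.6049, 0.0279, 0.1364]
tcp_rot: [0.019, 1.0, 0.0, -0.001]
contact_force: [0.5, -0.5, 0.2]
opening: 0.277
finger_force: 59.3
```

```bash
python3 - <<'E'
from h import *
go(.609,.028,.021,np.radians(87.8))
w=cam("wrist","w3")
print([(b[0].tolist(),int(b[1])) for b in blobs(w,*PINK,60)],w["xyz"])
E
```

```text
at [0.6049 0.0279 0.1364] shift [-0.0043  0.0002  0.1154] rot [ 0.    -0.002  0.001] q6 -1.65 F [ 0.5 -0.5  0.2] open 0.277 t 9.38
[([362.2, 79.0], 5270), ([400.6, 165.2], 463), ([317.1, 209.1], 1497), ([397.3, 202.9], 420), ([394.3, 238.3], 383), ([317.2, 272.9], 1254), ([317.2, 330.0], 1070)] [0.5298207  0.03155124 0.27930802]
```

View pics/w3.png

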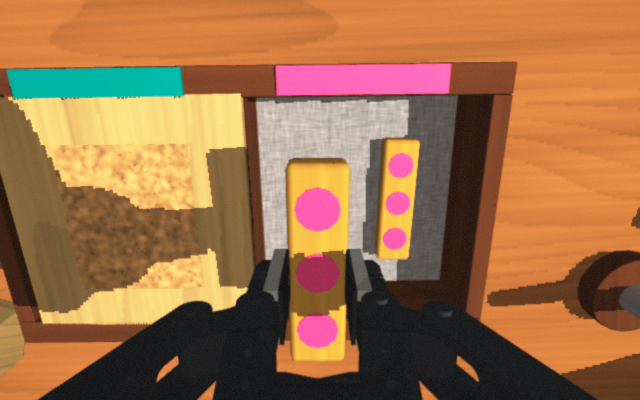

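Clip A lies flat in the bay at (398,203), and the held clip B at column 317 is clear of it and of the cover edge at column 248. I'll lower it.

Emit:
move_tool(
  rows=[
    [-4, 1, 50, 0, 0, 0, 0],
    [-4, 1, 100, 0, 0, 0, 0],
    [-4, 1, 113, 0, 0, 0, 0],
    [-4, 1, 113, 0, 0, 0, 0],
    [-4, 1, 113, 0, 0, 0, 0.1],
    [-4, 1, 113, 0, 0, 0, 0.45],
    [-4, 1, 113, 0, 0, 0, 0.45],
  ],
)

```text
time: 10.3
eef_pos: [0.6114, 0.0273, 0.026]
tcp_rot: [0.019, 1.0, -0.0, 0.001]
contact_force: [-0.6, -0.1, 0.1]
opening: 0.448
finger_force: 0.0
```

Emit:
move_tool(
  rows=[
    [0, 0, -40, 0, 0, 0, 0.45],
    [0, 0, -90, 0, 0, 0, 0.45],
    [0, 0, -120, 0, 0, 0, 0.45],
    [0, 0, -120, 0, 0, 0, 0.45],
  ],
)

```text
time: 10.8
eef_pos: [0.6127, 0.0271, 0.1487]
tcp_rot: [0.019, 1.0, -0.0, 0.004]
contact_force: [0.4, -0.4, 0.5]
opening: 0.449
finger_force: 0.0
```

```bash
python3 - <<'E'
from h import *
w=cam("wrist");t=cam("top"); s=cam("side")
for n,c in(("t",t),("s",s)): print(n,[(b[0].tolist(),int(b[1])) for b in blobs(c,*PINK)])
print([(b[0].tolist(),plane(w,[b[0]],.024)[0].round(3).tolist()) for b in blobs(w,*PINK,60)])
go(.482,-.3354,.1,np.radians(83.7))
E
```

```text
t [([498.7, 187.0], 7), ([492.3, 194.9], 9), ([500.5, 197.1], 8), ([309.0, 204.0], 9), ([420.3, 204.1], 22), ([494.4, 205.3], 9), ([419.9, 213.9], 22), ([419.0, 223.0], 21), ([409.1, 238.4], 21), ([408.6, 247.8], 23), ([408.0, 257.0], 21)]
s [([300.6, 199.7], 125), ([322.2, 195.4], 9), ([315.0, 198.0], 13), ([398.1, 274.6], 25), ([389.6, 279.1], 23), ([380.6, 283.5], 25), ([356.1, 285.6], 25), ([346.6, 290.0], 27), ([336.7, 294.7], 26), ([485.4, 319.8], 20), ([499.4, 319.1], 18), ([479.1, 328.0], 15), ([493.9, 327.6], 18)]
[([361.1, 64.4], [0.521, 0.063, 0.024]), ([398.5, 150.1], [0.583, 0.091, 0.024]), ([317.5, 152.4], [0.583, 0.029, 0.024]), ([395.5, 187.1], [0.612, 0.089, 0.024]), ([317.5, 189.2], [0.612, 0.028, 0.024]), ([392.6, 221.7], [0.641, 0.088, 0.024]), ([317.5, 223.7], [0.641, 0.027, 0.024])]
at [0.6093 0.0275 0.1428] shift [ 0.113  -0.3676  0.043 ] rot [ 0.    -0.002  0.071] q6 -1.65 F [ 0.6 -0.1 -0.3] open 0.45 t 10.95
```

In the tool's units: -0.368 m is -368, -0.33 m is -330, 0.071 rad is 0.355.

Emit:
move_tool(
  rows=[
    [15, -55, 0, 0, 0, 0.15, 0.5],
    [30, -110, 0, 0, 0, 0.3, 0.5],
    [45, -165, 0, 0, 0, 0.355, 0.5],
    [60, -220, 10, 0, 0, 0.355, 0.5],
    [80, -275, 20, 0, 0, 0.355, 0.5],
    [100, -330, 30, 0, 0, 0.355, 0.5],
    [113, -368, 43, 0, 0, 0.355, 0.5],
    [113, -368, 43, 0, 0, 0.355, 0.5],
    [113, -368, 43, 0, 0, 0.355, 0.5],
    [113, -368, 43, 0, 0, 0.355, 0.5],
  ],
)

```text
time: 12.2
eef_pos: [0.4835, -0.3346, 0.1011]
tcp_rot: [0.054, 0.999, 0.0, -0.0]
contact_force: [-0.2, -0.3, -0.9]
opening: 0.504
finger_force: 0.0
```

```bash
python3 - <<'E'
from h import *
w=cam("wrist"); go(.482,-.3354,.01,np.radians(83.7))
print([(list(b[0]),plane(w,[b[0]],.016)[0].round(4).tolist()) for b in blobs(w,*PINK,60)])
E
```

```text
at [ 0.4837 -0.3347  0.1013] shift [ 0.0016 -0.0009  0.0913] rot [ 0.    -0.     0.002] q6 -2.24 F [ 0.3 -1.2  0.2] open 0.498 t 12.25
[([np.float64(365.7), np.float64(28.6)], [0.3765, -0.2933, 0.016]), ([np.float64(363.2), np.float64(80.6)], [0.4053, -0.2968, 0.016]), ([np.float64(317.2), np.float64(163.2)], [0.4532, -0.3303, 0.016]), ([np.float64(316.9), np.float64(205.5)], [0.4821, -0.3337, 0.016]), ([np.float64(316.7), np.float64(244.8)], [0.5109, -0.337, 0.016]), ([np.float64(2.9), np.float64(260.5)], [0.4989, -0.5616, 0.016]), ([np.float64(23.2), np.float64(299.2)], [0.5312, -0.5583, 0.016]), ([np.float64(7.3), np.float64(329.6)], [0.5557, -0.58, 0.016])]
```

In the tool's units: 0.091 m is 91, 0.085 m is 85.

Emit:
move_tool(
  rows=[
    [1, 0, 50, 0, 0, 0, 0.5],
    [1, 0, 85, 0, 0, 0, 0.5],
    [1, 0, 91, 0, 0, 0, 0.5],
    [1, 0, 91, 0, 0, 0, 0.5],
    [1, 0, 91, 0, 0, 0, 0.0],
    [1, 0, 91, 0, 0, 0, 0.0],
    [1, 0, 91, 0, 0, 0, 0.0],
    [1, 0, 91, 0, 0, 0, 0.0],
    [1, 0, 91, 0, 0, 0, 0.0],
  ],
  squeeze=60,
)

```text
time: 13.38
eef_pos: [0.4836, -0.3369, 0.0129]
tcp_rot: [0.055, 0.998, -0.001, 0.002]
contact_force: [0.3, 1.2, 5.9]
opening: 0.272
finger_force: 58.9
```

Emit:
move_tool(
  rows=[
    [0, 0, -40, 0, 0, 0, 0],
    [0, 0, -90, 0, 0, 0, 0],
    [0, 0, -130, 0, 0, 0, 0],
    [0, 0, -130, 0, 0, 0, 0],
  ],
)

```text
time: 13.88
eef_pos: [0.4842, -0.3379, 0.1453]
tcp_rot: [0.055, 0.998, -0.003, 0.004]
contact_force: [0.5, 0.4, -1.7]
opening: 0.271
finger_force: 59.0
```

```bash
python3 - <<'E'
from h import *
go(.645,.057,.15,np.radians(-2.2))
E
```

```text
at [ 0.4842 -0.3379  0.1453] shift [-0.1166  0.4101 -0.0064] rot [1.000e-03 1.100e-02 1.499e+00] q6 -2.24 F [ 0.5  0.4 -1.7] open 0.271 t 13.88
```

In the tool's units: 0.41 m is 410, 0.36 m is 360, 1.5 rad is 7.5.

Emit:
move_tool(
  rows=[
    [-12, 45, -5, 0, 0, 0.85, 0],
    [-25, 90, -6, 0, 0, 1.7, 0],
    [-37, 135, -6, 0, 0, 2.55, 0],
    [-50, 180, -6, 0, 0, 3.4, 0],
    [-62, 225, -6, 0, 0, 4.25, 0],
    [-75, 270, -6, 0, 0, 5.1, 0],
    [-90, 315, -6, 0, 0, 5.95, 0],
    [-100, 360, -6, 0, 0, 6.8, 0],
    [-116.6, 410, -6, 0, 0, 7.5, 0],
    [-116.6, 410, -6, 0, 0, 7.5, 0],
  ],
)

```text
time: 15.12
eef_pos: [0.6425, 0.0622, 0.1441]
tcp_rot: [0.719, 0.695, -0.001, -0.001]
contact_force: [-0.0, -0.6, -1.6]
opening: 0.27
finger_force: 59.1
```

Emit:
move_tool(
  rows=[
    [0, 0, 0, 0, 0, 0, 0],
    [0, 0, 0, 0, 0, 0, 0],
    [0, 0, 0, 0, 0, 0, 0],
  ],
)

```text
time: 15.5
eef_pos: [0.6426, 0.0578, 0.1461]
tcp_rot: [0.721, 0.693, -0.0, -0.0]
contact_force: [-0.6, 0.4, 0.0]
opening: 0.269
finger_force: 59.1
```

```bash
python3 - <<'E'
from h import *
go(.646,.057,.042,np.radians(-2.2))
w=cam("wrist","w4"); t=cam("top"); s=cam("side")
for n,c in(("t",t),("s",s)): print(n,[(b[0].tolist(),int(b[1])) for b in blobs(c,*PINK)])
E
```

```text
at [0.6426 0.0578 0.1461] shift [-0.0007  0.0035  0.1041] rot [-0.     0.    -0.002] q6 -0.03 F [-0.6  0.4  0. ] open 0.269 t 15.5
t [([304.7, 167.8], 6), ([304.4, 176.1], 15), ([304.0, 185.1], 17), ([498.7, 187.0], 7), ([492.5, 195.0], 8), ([500.5, 197.1], 8), ([303.5, 202.6], 82), ([494.4, 205.3], 9), ([409.1, 238.4], 21), ([408.5, 247.9], 24), ([408.0, 257.0], 21)]
s [([329.6, 162.3], 7), ([335.2, 165.2], 13), ([300.6, 199.7], 125), ([322.2, 195.4], 9), ([315.0, 198.0], 13), ([356.2, 285.6], 24), ([346.8, 290.0], 28), ([336.7, 294.7], 27), ([485.2, 319.7], 21), ([499.4, 319.1], 18), ([479.3, 328.1], 17), ([493.9, 327.6], 18)]
```

View pics/w4.png

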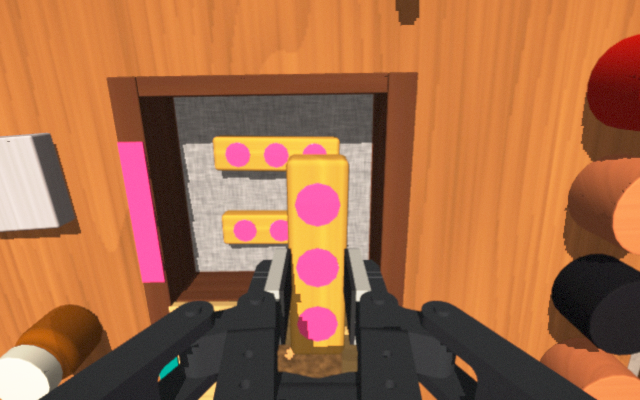

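Both layer-1 clips lie flat and parallel in the bay at rows 153 and 228. The held clip C is crosswise at column 318, between the long walls at columns 180 and 375. I'll lower it onto the two.

In the tool's units: 0.04 m is 40, 0.106 m is 106.

Emit:
move_tool(
  rows=[
    [0, 3, 40, 0, 0, 0, 0],
    [0, 3, 80, 0, 0, 0, 0],
    [0, 3, 100, 0, 0, 0, 0],
    [0, 3, 106, 0, 0, 0, 0],
    [0, 3, 106, 0, 0, 0, 0],
    [0, 3, 106, 0, 0, 0, 0.1],
    [0, 3, 106, 0, 0, 0, 0.45],
    [0, 3, 106, 0, 0, 0, 0.45],
  ],
)

```text
time: 16.65
eef_pos: [0.6466, 0.0588, 0.0415]
tcp_rot: [0.721, 0.693, 0.001, 0.001]
contact_force: [-0.4, -0.1, 0.4]
opening: 0.452
finger_force: 0.0
```

Emit:
move_tool(
  rows=[
    [0, 0, -40, 0, 0, 0, 0.45],
    [0, 0, -80, 0, 0, 0, 0.45],
    [0, 0, -110, 0, 0, 0, 0.45],
    [0, 0, -110, 0, 0, 0, 0.45],
  ],
)

```text
time: 17.15
eef_pos: [0.6483, 0.0588, 0.1546]
tcp_rot: [0.721, 0.693, 0.003, 0.003]
contact_force: [0.5, -1.0, 0.3]
opening: 0.451
finger_force: 0.0
```

```bash
python3 - <<'E'
from h import *
w=cam("wrist","w5");t=cam("top"); s=cam("side")
for n,c in(("t",t),("s",s)): print(n,[(b[0].tolist(),int(b[1])) for b in blobs(c,*PINK)])
print([(b[0].tolist(),plane(w,[b[0]],.04)[0].round(3).tolist()) for b in blobs(w,*PINK,60)])
go(.3768,-.2953,.12,np.radians(83.7))
E
```

```text
t [([304.2, 175.9], 17), ([303.6, 185.0], 21), ([498.7, 187.0], 7), ([492.5, 195.0], 8), ([500.5, 197.1], 8), ([303.0, 202.6], 88), ([494.4, 205.3], 9), ([409.1, 238.4], 21), ([408.4, 248.0], 23), ([408.0, 257.0], 21)]
s [([323.8, 190.3], 10), ([300.7, 199.7], 126), ([329.8, 193.4], 9), ([315.4, 198.1], 11), ([335.5, 196.5], 10), ([356.2, 285.5], 24), ([346.9, 290.0], 29), ([336.9, 294.6], 27), ([485.2, 319.7], 21), ([499.4, 319.1], 18), ([479.2, 328.1], 16), ([493.9, 327.6], 18)]
[([137.8, 208.4], [0.511, 0.055, 0.04]), ([231.1, 153.9], [0.587, 0.093, 0.04]), ([268.6, 154.3], [0.615, 0.092, 0.04]), ([314.8, 154.9], [0.648, 0.09, 0.04]), ([314.9, 193.0], [0.647, 0.061, 0.04]), ([238.4, 227.7], [0.587, 0.036, 0.04]), ([273.5, 227.5], [0.614, 0.035, 0.04]), ([314.9, 228.8], [0.646, 0.032, 0.04])]
at [0.645  0.0589 0.1488] shift [-0.3644 -0.2541  0.0294] rot [-0.002 -0.002 -1.5  ] q6 -0.03 F [-0.3 -0.  -0.7] open 0.446 t 17.3
```

In the tool's units: -0.12 m is -120, -0.364 m is -364, -1.5 rad is -7.5.

Emit:
move_tool(
  rows=[
    [-40, -28, 0, 0, 0, -0.85, 0.5],
    [-80, -56, 0, 0, 0, -1.7, 0.5],
    [-120, -84, 0, 0, 0, -2.55, 0.5],
    [-160, -112, 0, 0, 0, -3.4, 0.5],
    [-200, -140, 0, 0, 0, -4.25, 0.5],
    [-240, -168, 0, 0, 0, -5.1, 0.5],
    [-280, -196, 0, 0, 0, -5.95, 0.5],
    [-325, -225, 10, 0, 0, -6.8, 0.5],
    [-364, -254, 30, 0, 0, -7.5, 0.5],
    [-364, -254, 40, 0, 0, -7.5, 0.5],
  ],
)

```text
time: 18.55
eef_pos: [0.3751, -0.2958, 0.1076]
tcp_rot: [0.057, 0.998, 0.002, -0.002]
contact_force: [0.7, -0.1, -0.8]
opening: 0.502
finger_force: 0.0
```

Emit:
move_tool(
  rows=[
    [0, 0, 0, 0, 0, 0, 0.5],
    [0, 0, 0, 0, 0, 0, 0.5],
    [0, 0, 0, 0, 0, 0, 0.5],
  ],
)

```text
time: 18.92
eef_pos: [0.3788, -0.2944, 0.1108]
tcp_rot: [0.054, 0.999, -0.0, 0.0]
contact_force: [0.4, 0.1, -0.5]
opening: 0.504
finger_force: 0.0
```

```bash
python3 - <<'E'
from h import *
w=cam("wrist"); go(.3768,-.2953,.013,np.radians(83.7))
print([(list(b[0]),plane(w,[b[0]],.016)[0].round(4).tolist()) for b in blobs(w,*PINK,60)])
E
```

```text
at [ 0.3787 -0.2945  0.1109] shift [ 0.0019 -0.0009  0.0979] rot [-0.001  0.001  0.002] q6 -2.34 F [ 0.2  0.1 -0. ] open 0.503 t 18.98
[([np.float64(317.5), np.float64(159.4)], [0.3479, -0.29, 0.016]), ([np.float64(317.0), np.float64(200.1)], [0.3767, -0.2935, 0.016]), ([np.float64(316.6), np.float64(238.2)], [0.4055, -0.2969, 0.016]), ([np.float64(10.1), np.float64(372.4)], [0.4989, -0.5647, 0.016])]
```

In the tool's units: 0.099 m is 99, 0.09 m is 90.

Emit:
move_tool(
  rows=[
    [1, 0, 50, 0, 0, 0, 0.5],
    [1, 0, 90, 0, 0, 0, 0.5],
    [1, 0, 99, 0, 0, 0, 0.5],
    [1, 0, 99, 0, 0, 0, 0.5],
    [1, 0, 99, 0, 0, 0, 0.0],
    [1, 0, 99, 0, 0, 0, 0.0],
    [1, 0, 99, 0, 0, 0, 0.0],
    [1, 0, 99, 0, 0, 0, 0.0],
    [1, 0, 99, 0, 0, 0, 0.0],
  ],
  squeeze=60,
)

```text
time: 20.1
eef_pos: [0.3782, -0.2962, 0.0136]
tcp_rot: [0.055, 0.998, -0.001, 0.001]
contact_force: [0.5, 2.8, 6.5]
opening: 0.263
finger_force: 58.8
```

Emit:
move_tool(
  rows=[
    [0, 0, -40, 0, 0, 0, 0],
    [0, 0, -90, 0, 0, 0, 0],
    [0, 0, -140, 0, 0, 0, 0],
    [0, 0, -140, 0, 0, 0, 0],
  ],
)

```text
time: 20.6
eef_pos: [0.3792, -0.2976, 0.1571]
tcp_rot: [0.055, 0.998, -0.005, 0.004]
contact_force: [-0.1, 0.3, -1.3]
opening: 0.264
finger_force: 58.9
```

```bash
python3 - <<'E'
from h import *
go(.576,.0595,.15,np.radians(-2.2))
E
```

```text
at [ 0.3792 -0.2976  0.1571] shift [-0.1564  0.3765  0.0053] rot [-0.     0.013  1.499] q6 -2.34 F [-0.1  0.3 -1.3] open 0.264 t 20.6
```

Careful with the scale: shifts go in mm and turns go in units of 0.2 rad. That gives: 0.3765 m is 376.5, 0.33 m is 330, 1.5 rad is 7.5.

Emit:
move_tool(
  rows=[
    [-16, 40, 0, 0, 0, 0.85, 0],
    [-33, 80, 0, 0, 0, 1.7, 0],
    [-50, 120, 0, 0, 0, 2.55, 0],
    [-66, 160, 0, 0, 0, 3.4, 0],
    [-83, 200, 0, 0, 0, 4.25, 0],
    [-100, 240, 0, 0, 0, 5.1, 0],
    [-117, 285, 0, 0, 0, 5.95, 0],
    [-135, 330, 0, 0, 0, 6.8, 0],
    [-156.4, 376.5, 0, 0, 0, 7.5, 0],
    [-156.4, 376.5, 0, 0, 0, 7.5, 0],
  ],
)

```text
time: 21.85
eef_pos: [0.5739, 0.0649, 0.1501]
tcp_rot: [0.719, 0.695, -0.0, -0.001]
contact_force: [-0.0, -0.2, -1.4]
opening: 0.266
finger_force: 59.0
```

Emit:
move_tool(
  rows=[
    [0, 0, 0, 0, 0, 0, 0],
    [0, 0, 0, 0, 0, 0, 0],
    [0, 0, 0, 0, 0, 0, 0],
  ],
)

```text
time: 22.22
eef_pos: [0.5732, 0.0613, 0.1512]
tcp_rot: [0.721, 0.693, -0.0, -0.0]
contact_force: [0.1, -0.1, -1.6]
opening: 0.265
finger_force: 59.0
```

```bash
python3 - <<'E'
from h import *
go(.576,.0595,.043,np.radians(-2.2))
w=cam("wrist","w6")
print([(b[0].tolist(),plane(w,[b[0]],.04)[0].round(3).tolist()) for b in blobs(w,*PINK,60)])
E
```

```text
at [0.5732 0.0613 0.1512] shift [-0.0016  0.0029  0.1082] rot [-0.     0.    -0.002] q6 -0.03 F [ 0.1 -0.1 -1.6] open 0.265 t 22.23
[([245.3, 206.9], [0.518, 0.056, 0.04]), ([329.2, 148.8], [0.583, 0.097, 0.04]), ([366.9, 154.4], [0.61, 0.092, 0.04]), ([419.7, 155.1], [0.649, 0.09, 0.04]), ([395.8, 154.7], [0.631, 0.091, 0.04]), ([317.4, 203.6], [0.573, 0.056, 0.04]), ([416.5, 193.6], [0.647, 0.061, 0.04]), ([365.9, 228.4], [0.61, 0.035, 0.04]), ([413.4, 229.7], [0.646, 0.032, 0.04]), ([317.1, 266.3], [0.571, 0.004, 0.04]), ([316.8, 322.4], [0.568, -0.049, 0.04])]
```

Emit:
move_tool(
  rows=[
    [-1, 3, 40, 0, 0, 0, 0],
    [-1, 3, 80, 0, 0, 0, 0],
    [-1, 3, 104, 0, 0, 0, 0],
    [-1, 3, 109, 0, 0, 0, 0],
    [-1, 3, 109, 0, 0, 0, 0],
    [-1, 3, 109, 0, 0, 0, 0.1],
    [-1, 3, 109, 0, 0, 0, 0.42],
    [-1, 3, 109, 0, 0, 0, 0.42],
  ],
)

```text
time: 23.28
eef_pos: [0.5773, 0.0611, 0.0434]
tcp_rot: [0.721, 0.693, 0.001, 0.001]
contact_force: [0.9, 0.3, 0.7]
opening: 0.423
finger_force: 0.0
```

Emit:
move_tool(
  rows=[
    [0, 0, -40, 0, 0, 0, 0.42],
    [0, 0, -80, 0, 0, 0, 0.42],
    [0, 0, -110, 0, 0, 0, 0.42],
    [0, 0, -110, 0, 0, 0, 0],
  ],
)

```text
time: 23.78
eef_pos: [0.5789, 0.0611, 0.1561]
tcp_rot: [0.721, 0.693, 0.003, 0.003]
contact_force: [-0.3, -0.9, -0.8]
opening: 0.223
finger_force: 0.0
```

```bash
python3 - <<'E'
from h import *
w=cam("wrist","w7");t=cam("top","t7"); s=cam("side","s7")
print([(b[0].tolist(),plane(w,[b[0]],.04)[0].round(3).tolist()) for b in blobs(w,*PINK,60)])
print(ctrl.get_state()["opening"])
E
```

```text
[([237.9, 206.9], [0.518, 0.054, 0.04]), ([315.1, 154.7], [0.579, 0.092, 0.04]), ([357.6, 153.4], [0.611, 0.092, 0.04]), ([408.9, 154.0], [0.649, 0.09, 0.04]), ([406.0, 191.8], [0.647, 0.061, 0.04]), ([314.9, 192.6], [0.578, 0.063, 0.04]), ([357.1, 226.2], [0.61, 0.035, 0.04]), ([403.3, 227.3], [0.646, 0.032, 0.04]), ([314.8, 228.0], [0.577, 0.034, 0.04])]
-0.00155144664748832
```

View pics/w7.png

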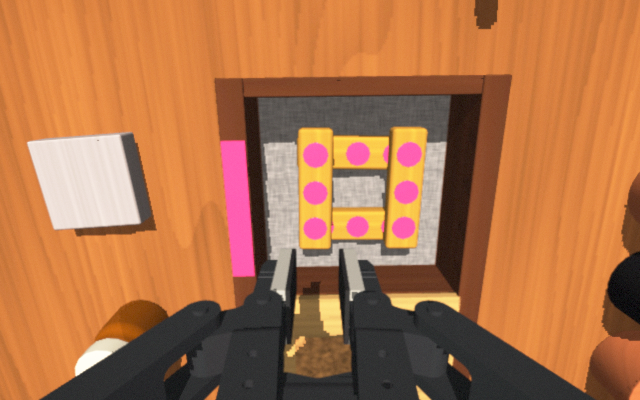

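The four clips lie as a two-layer frame in the pink bay, with the upper bars at columns 315 and 407. Next is the cover, with the fingers shut.

```bash
python3 - <<'E'
from h import *
go(.606,-.10,.075,np.radians(-2.2))
E
```

```text
at [0.5757 0.0612 0.1509] shift [-0.1599  0.0368  0.0758] rot [-0.002 -0.    -0.001] q6 -0.03 F [-0.1 -0.  -1.1] open -0.002 t 23.93
```

Emit:
move_tool(
  rows=[
    [-50, 10, 0, 0, 0, 0, 0],
    [-100, 25, 0, 0, 0, 0, 0],
    [-150, 36, 10, 0, 0, 0, 0],
    [-160, 36, 50, 0, 0, 0, 0],
    [-160, 36, 70, 0, 0, 0, 0],
    [-160, 36, 70, 0, 0, 0, 0],
    [-160, 36, 70, 0, 0, 0, 0],
    [-160, 36, 70, 0, 0, 0, 0],
  ],
)

```text
time: 24.92
eef_pos: [0.6075, -0.0997, 0.0841]
tcp_rot: [0.72, 0.694, 0.001, 0.001]
contact_force: [-0.2, -0.3, 0.4]
opening: -0.003
finger_force: 0.0
```

```bash
python3 - <<'E'
from h import *
w=cam("wrist","w8")
go(.606,-.10,.062,np.radians(-2.2))
E
```

```text
at [ 0.6074 -0.0998  0.084 ] shift [-0.0003 -0.0014  0.022 ] rot [0.003 0.001 0.   ] q6 -0.29 F [0.1 0.1 0. ] open 0.004 t 24.98
```

View pics/w8.png

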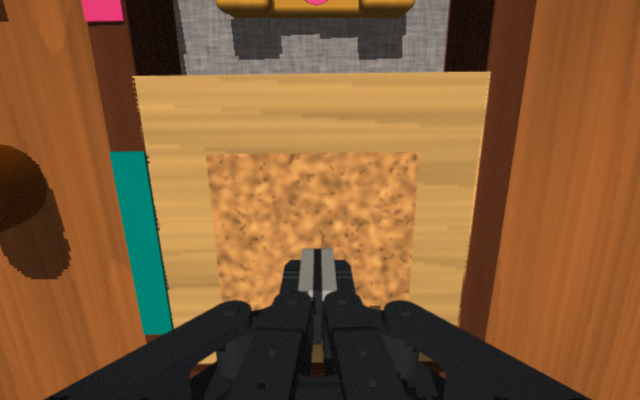

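The shut fingers are over the cork (columns 208–417), and the plate's leading edge is at row 75. I'll press down slowly.

In the tool's units: 0.023 m is 23, 0.022 m is 22.

Emit:
move_tool(
  rows=[
    [0, 0, 12, 0, 0, 0, 0],
    [0, 0, 18, 0, 0, 0, 0],
    [0, 0, 21, 0, 0, 0, 0],
    [0, 0, 22, 0, 0, 0, 0],
    [0, 0, 23, 0, 0, 0, 0],
    [0, 0, 23, 0, 0, 0, 0],
  ],
)

```text
time: 25.72
eef_pos: [0.6058, -0.1003, 0.062]
tcp_rot: [0.721, 0.693, -0.001, -0.001]
contact_force: [-7.0, 2.0, 13.6]
opening: 0.003
finger_force: 7.3
```

In the tool's units: 0.02 m is 20, 0.08 m is 80.

Emit:
move_tool(
  rows=[
    [20, 0, 0, 0, 0, 0, 0],
    [40, 0, 0, 0, 0, 0, 0],
    [60, 0, 0, 0, 0, 0, 0],
    [80, 0, 0, 0, 0, 0, 0],
  ],
)

```text
time: 26.22
eef_pos: [0.6082, -0.0204, 0.062]
tcp_rot: [0.72, 0.693, -0.002, -0.002]
contact_force: [-10.0, -1.8, 15.3]
opening: -0.0
finger_force: 8.0
```

Emit:
move_tool(
  rows=[
    [20, 0, 0, 0, 0, 0, 0],
    [40, 0, 0, 0, 0, 0, 0],
    [60, 0, 0, 0, 0, 0, 0],
    [70, 0, 0, 0, 0, 0, 0],
    [78, 0, 0, 0, 0, 0, 0],
    [80, 0, 0, 0, 0, 0, 0],
  ],
)

```text
time: 26.98
eef_pos: [0.6142, 0.0581, 0.062]
tcp_rot: [0.72, 0.694, -0.0, 0.003]
contact_force: [-2.3, -6.1, 9.6]
opening: -0.002
finger_force: 4.7
```

```bash
python3 - <<'E'
from h import *
w=cam("wrist","w9");t=cam("top","t9"); s=cam("side","s9")
c=np.vstack([t["pixels"][110:250,180:460],s["pixels"][140:280,220:500]]); cv2.imwrite("pics/c9.png",cv2.resize(c,None,fx=2,fy=2)[:,:,::-1])
E
```

```text
(no output)
```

View pics/c9.png

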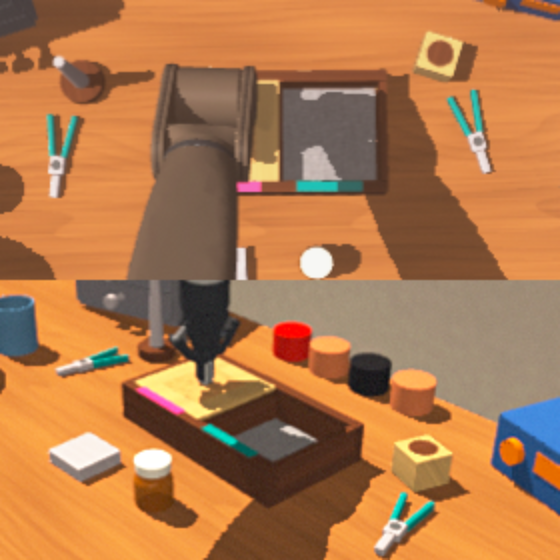

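The cover is now over the pink bay with the teal bay open, and both pliers stand where they were. I'll nudge it against the stop, lift and check.

In the tool's units: 0.012 m is 12, 0.01 m is 10.

Emit:
move_tool(
  rows=[
    [5, 0, 0, 0, 0, 0, 0],
    [10, 0, 0, 0, 0, 0, 0],
    [12, 0, 0, 0, 0, 0, 0],
  ],
)

```text
time: 27.5
eef_pos: [0.6155, 0.0699, 0.062]
tcp_rot: [0.72, 0.694, 0.001, 0.003]
contact_force: [-0.9, -4.6, 7.2]
opening: 0.001
finger_force: 4.0
```

Emit:
move_tool(
  rows=[
    [0, 0, -40, 0, 0, 0, 0.0],
    [0, 0, -100, 0, 0, 0, 0.5],
    [0, 0, -150, 0, 0, 0, 0.5],
    [0, 0, -150, 0, 0, 0, 0.5],
  ],
)

```text
time: 28.0
eef_pos: [0.6161, 0.0716, 0.2156]
tcp_rot: [0.721, 0.693, 0.004, 0.004]
contact_force: [-0.9, 0.5, -0.2]
opening: 0.499
finger_force: 0.0
```

```bash
python3 - <<'E'
from h import *
w=cam("wrist","w10");t=cam("top")
print([(b[0].tolist(),int(b[1]),plane(w,[b[0]],.064)[0].round(4).tolist()) for c in(PINK,TEAL) for b in blobs(w,*c,60)])
print([(b[0].tolist(),int(b[1]),plane(t,[b[0]],.014)[0].round(4).tolist()) for b in blobs(t,(0,0,110),(180,70,255),60) if b[1]<400])
go(.5876,-.3386,.12,np.radians(90-15))
E
```

```text
[([209.7, 199.6], 2029, [0.5237, 0.0613, 0.064])]
[([33.7, 45.1], 231, [1.0709, 0.8979, 0.014]), ([3.4, 81.5], 88, [0.9504, 0.9909, 0.014]), ([536.3, 89.9], 365, [0.8683, -0.7246, 0.014]), ([548.9, 108.8], 395, [0.805, -0.7592, 0.014]), ([152.1, 133.2], 241, [0.7672, 0.5119, 0.014]), ([420.0, 185.5], 101, [0.5719, -0.3415, 0.014]), ([207.6, 196.3], 129, [0.5572, 0.3335, 0.014]), ([296.3, 245.8], 323, [0.3927, 0.0546, 0.014]), ([337.8, 241.0], 201, [0.4041, -0.076, 0.014]), ([133.5, 325.5], 174, [0.1643, 0.5602, 0.014]), ([20.5, 323.9], 227, [0.1811, 0.903, 0.014]), ([15.7, 358.6], 271, [0.0795, 0.9113, 0.014]), ([628.2, 395.6], 120, [-0.0662, -0.9098, 0.014])]
at [0.613  0.0717 0.2094] shift [-0.4109 -0.0094  0.0894] rot [ 0.     0.    -1.348] q6 -0.01 F [ 0.5  0.5 -1.1] open 0.499 t 28.1
```

View pics/w10.png

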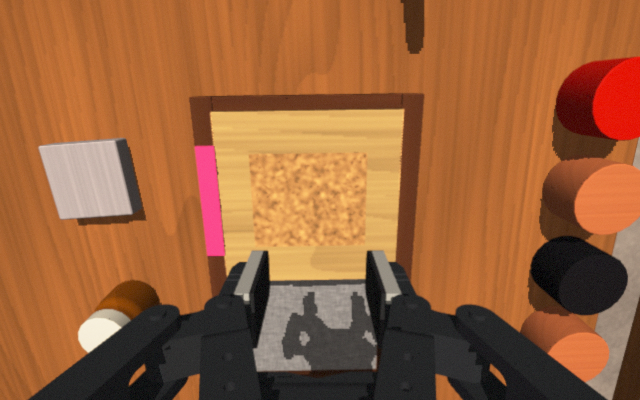

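The cover sits flush against the left end wall, with its edge at row 108 and only wall width beyond it, and the teal bay is open. Next is the right-hand pliers.

```bash
python3 - <<'E'
from h import *
t=cam("top")
for b in [b for b in blobs(t,*TEAL,30)]: print(b[0],b[1],plane(t,[b[0]],.014).round(4))
go(.5876,-.3386,.14,np.radians(110.2))
E
```

```text
[417.8 164.7] 63 [[ 0.6387 -0.338   0.014 ]]
[205.2 176.5] 52 [[0.6211 0.3411 0.014 ]]
[214.2 178.2] 53 [[0.6148 0.3123 0.014 ]]
[344.7 202.6] 187 [[ 0.5244 -0.1018  0.014 ]]
at [0.6122 0.0717 0.2077] shift [-0.411  -0.0084  0.0677] rot [-0.002  0.002  1.179] q6 -0.01 F [-0.9 -0.9 -0.6] open 0.501 t 28.15
```

Emit:
move_tool(
  rows=[
    [-45, -1, 0, 0, 0, 0.75, 0.6],
    [-90, -2, 0, 0, 0, 1.5, 0.6],
    [-140, -3, 0, 0, 0, 2.25, 0.6],
    [-185, -4, 0, 0, 0, 3, 0.6],
    [-230, -5, 0, 0, 0, 3.75, 0.6],
    [-280, -6, 10, 0, 0, 4.5, 0.6],
    [-325, -7, 20, 0, 0, 5.25, 0.6],
    [-370, -8, 40, 0, 0, 5.895, 0.6],
    [-411, -8, 65, 0, 0, 5.895, 0.6],
    [-411, -8, 65, 0, 0, 5.895, 0.6],
  ],
)

```text
time: 29.4
eef_pos: [0.5857, -0.3396, 0.1379]
tcp_rot: [0.985, 0.174, -0.003, -0.004]
contact_force: [-0.3, -0.2, -0.0]
opening: 0.599
finger_force: 0.0
```

Emit:
move_tool(
  rows=[
    [0, 0, 0, 0, 0, 0, 0.6],
    [0, 0, 0, 0, 0, 0, 0.6],
    [0, 0, 0, 0, 0, 0, 0.6],
  ],
)

```text
time: 29.78
eef_pos: [0.5897, -0.3377, 0.1453]
tcp_rot: [0.984, 0.176, 0.0, 0.001]
contact_force: [-0.1, 0.4, 0.5]
opening: 0.599
finger_force: 0.0
```

```bash
cat >> h.py <<'E'
def pliers(c,near,z=.014):
    """pivot disc (dark grey in the steel block) and handles' mean, seen near world point"""
    uv=proj(c,[[*near,z]])[0]; P={}
    for nm,lo,hi in(("steel",(0,0,110),(180,70,255)),("dot",(0,0,60),(180,60,165)),("teal",*TEAL)):
        P[nm]=[(b[0].tolist(),int(b[1]),b[2].tolist(),plane(c,[b[0]],z)[0].round(4).tolist()) for b in blobs(c,lo,hi,60) if np.hypot(*(b[0]-uv))<180]
    return uv,P
E
python3 - <<'E'
from h import *
w=cam("wrist","w11"); uv,P=pliers(w,(.5876,-.3386)); print(uv)
for k in P: print(k,P[k])
go(.5876,-.3386,.14,np.radians(110.2))
E
```

```text
[318.19171238 192.08283266]
steel [([314.2, 203.7], 1666, [301, 169, 31, 79], [0.5772, -0.339, 0.014]), ([238.1, 270.0], 349, [225, 253, 26, 37], [0.4979, -0.298, 0.014]), ([398.6, 277.4], 495, [384, 253, 31, 53], [0.5394, -0.4312, 0.014])]
dot [([315.5, 190.6], 271, [307, 182, 18, 18], [0.588, -0.3361, 0.014]), ([235.3, 278.7], 706, [220, 253, 33, 54], [0.4889, -0.2981, 0.014]), ([398.8, 278.1], 678, [383, 253, 33, 54], [0.5389, -0.4317, 0.014])]
teal [([302.4, 126.9], 1080, [294, 83, 18, 90], [0.6319, -0.3093, 0.014]), ([340.1, 130.5], 1102, [324, 88, 34, 88], [0.6394, -0.3373, 0.014])]
at [ 0.5896 -0.3379  0.1452] shift [-0.0021 -0.      0.0052] rot [ 0.001 -0.001  0.002] q6 0.55 F [ 0.7 -0.7  0.6] open 0.599 t 29.82
```

View pics/w11.png

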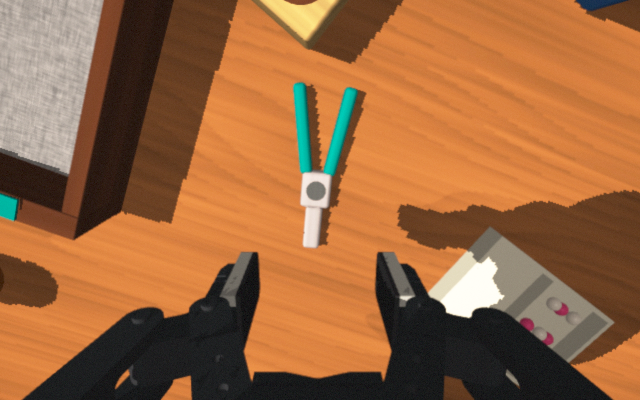

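The pliers are centred: pivot disc at (315.5,190.6), handles up at rows 83–173 and jaws down. The bead tray at (530,320) is clear. The axis is about 15°, so I'll turn the tool about 5°.

```bash
python3 - <<'E'
from h import *
go(.5878,-.3378,.012,np.radians(105))
E
```

```text
at [ 0.5896 -0.3379  0.1452] shift [-0.0018 -0.0008  0.1332] rot [ 0.001 -0.001  0.092] q6 0.55 F [ 0.7 -0.7  0.6] open 0.599 t 29.82
```

In the tool's units: 0.134 m is 134, 0.127 m is 127, 0.092 rad is 0.46.

Emit:
move_tool(
  rows=[
    [-2, -1, 40, 0, 0, 0.46, 0.6],
    [-2, -1, 90, 0, 0, 0.46, 0.6],
    [-2, -1, 127, 0, 0, 0.46, 0.6],
    [-2, -1, 134, 0, 0, 0.46, 0.6],
    [-2, -1, 134, 0, 0, 0.46, 0.6],
    [-2, -1, 134, 0, 0, 0.46, 0.0],
    [-2, -1, 134, 0, 0, 0.46, 0.0],
    [-2, -1, 134, 0, 0, 0.46, 0.0],
    [-2, -1, 134, 0, 0, 0.46, 0.0],
    [-2, -1, 134, 0, 0, 0.46, 0.0],
  ],
  squeeze=70,
)

```text
time: 31.08
eef_pos: [0.5882, -0.3394, 0.0134]
tcp_rot: [0.992, 0.13, 0.001, 0.001]
contact_force: [-0.6, 0.5, 6.0]
opening: 0.209
finger_force: 68.3
```

Emit:
move_tool(
  rows=[
    [0, 0, -40, 0, 0, 0, 0],
    [0, 0, -90, 0, 0, 0, 0],
    [0, 0, -150, 0, 0, 0, 0],
    [0, 0, -150, 0, 0, 0, 0],
  ],
)

```text
time: 31.58
eef_pos: [0.5903, -0.3412, 0.1695]
tcp_rot: [0.991, 0.13, 0.005, 0.006]
contact_force: [0.8, -0.6, 1.0]
opening: 0.001
finger_force: 0.0
```

```bash
python3 - <<'E'
from h import *
go(.5905,-.139,.15,np.radians(87.8))
w=cam("wrist"); uv,P=pliers(w,ctrl.get_state()["eef_pos"][:2],.14)
for k in P: print(k,P[k])
E
```

```text
at [ 0.5903 -0.3412  0.1695] shift [ 0.0521 -0.1955  0.0175] rot [ 0.011 -0.011  0.299] q6 0.64 F [ 0.8 -0.6  1. ] open 0.001 t 31.57
steel [([348.8, 208.0], 986, [341, 171, 19, 72], [0.612, -0.3517, 0.14])]
dot [([306.5, 272.4], 620, [298, 249, 16, 52], [0.5707, -0.3399, 0.14]), ([327.6, 272.5], 621, [321, 249, 16, 52], [0.5736, -0.351, 0.14])]
teal [([353.3, 133.9], 1766, [343, 91, 24, 90], [0.6487, -0.3432, 0.14])]
```

The grip came up empty: the pads were too high on the 14 mm pliers and slipped off. I'll look at how they lie now.

Emit:
move_tool(
  rows=[
    [0, 0, 0, 0, 0, 0, 0.6],
    [0, 0, 0, 0, 0, 0, 0.6],
    [0, 0, 0, 0, 0, 0, 0.6],
  ],
)

```text
time: 32.0
eef_pos: [0.5862, -0.3379, 0.1585]
tcp_rot: [0.992, 0.13, -0.001, -0.001]
contact_force: [0.4, 0.3, 1.0]
opening: 0.601
finger_force: 0.0
```

```bash
python3 - <<'E'
from h import *
w=cam("wrist");t=cam("top");s=cam("side")
f=lambda c,y,x,h,k: cv2.resize(c["pixels"][y:y+h,x:x+h],(k,k),interpolation=0)
a=f(w,60,220,260,520); b=np.vstack([f(t,140,380,70,260),f(s,220,370,90,260)])
cv2.imwrite("pics/c12.png",np.hstack([a,b])[:,:,::-1])
uv,P=pliers(w,(.5876,-.3386)); print(uv)
for k in P: print(k,P[k])
E
```

```text
[319.8058503  183.30146863]
steel [([357.1, 207.0], 1042, [349, 167, 20, 76], [0.5756, -0.3749, 0.014])]
dot [([365.0, 205.1], 89, [361, 178, 8, 63], [0.579, -0.3809, 0.014]), ([235.6, 278.4], 704, [220, 252, 33, 55], [0.4809, -0.2875, 0.014]), ([398.7, 278.6], 692, [382, 253, 33, 54], [0.5194, -0.4317, 0.014])]
teal [([362.3, 129.5], 1891, [351, 84, 26, 95], [0.6394, -0.3599, 0.014])]
```

View pics/c12.png

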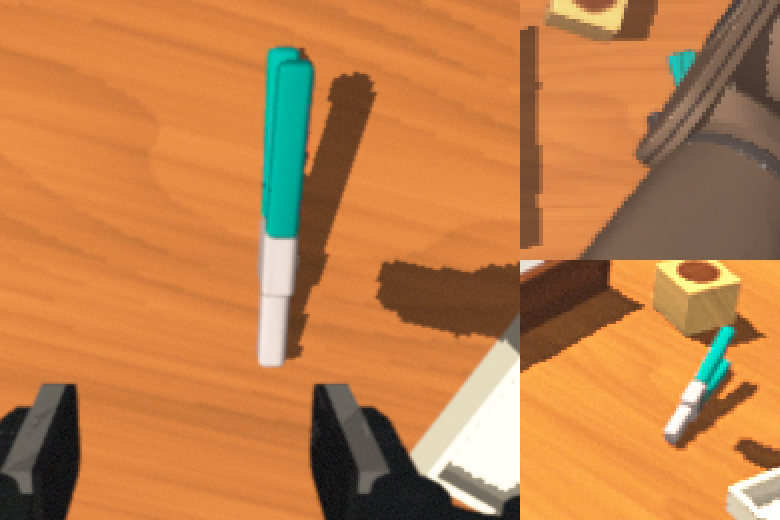

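The pliers now stand on edge: the wrist view shows one 14 mm wide strip, with the handles stacked. I'll tip them flat again by pushing the upper handle sideways with shut fingers, away from the bead tray.

```bash
python3 - <<'E'
from h import *
w=cam("wrist")
a=plane(w,[(357.1,207)],.02)[0]; b=plane(w,[(362.3,129.5)],.033)[0]; d=b-a; print(a,b,np.degrees(np.arctan2(d[1],d[0])))
u=d[:2]/np.hypot(*d[:2]); yaw=np.arctan2(u[1],u[0])+np.pi/2
n=np.array([u[1],-u[0]])  # towards -y
p=b[:2]+u*.01+n*.037; print(p)
go(*p,.09,yaw); go(*p,.032,yaw)
E
```

```text
[ 0.57769978 -0.37441624  0.02      ] [ 0.64124152 -0.35779365  0.033     ] 14.66011248294303
[ 0.66028009 -0.39105824]
at [ 0.5867 -0.3383  0.1598] shift [0.0575 0.07   0.0697] rot [-0.001  0.     0.005] q6 0.64 F [ 0.  -0.5  0.2] open 0.6 t 32.2
at [ 0.5867 -0.3383  0.1598] shift [0.0576 0.07   0.1277] rot [-0.001  0.     0.005] q6 0.64 F [ 0.  -0.5  0.2] open 0.6 t 32.2
```

Emit:
move_tool(
  rows=[
    [30, 35, 0, 0, 0, 0, 0],
    [57.5, 70, 20, 0, 0, 0, 0],
    [57.5, 70, 70, 0, 0, 0, 0],
    [57.5, 70, 110, 0, 0, 0, 0],
    [57.5, 70, 128, 0, 0, 0, 0],
    [57.5, 70, 128, 0, 0, 0, 0],
  ],
)

```text
time: 32.95
eef_pos: [0.6597, -0.3907, 0.0308]
tcp_rot: [0.992, 0.13, -0.001, -0.001]
contact_force: [0.1, 0.1, -0.0]
opening: 0.001
finger_force: 0.0
```

Emit:
move_tool(
  rows=[
    [0, -10, 0, 0, 0, 0, 0],
    [0, -20, 0, 0, 0, 0, 0],
    [0, -30, 0, 0, 0, 0, 0],
    [0, -37, 0, 0, 0, 0, 0],
    [0, -37, 0, 0, 0, 0, 0],
    [0, -20, 0, 0, 0, 0, 0],
    [-30, -20, -60, 0, 0, 0, 0.5],
    [-57.5, -30, -110, 0, 0, 0, 0.5],
    [-57.5, -30, -110, 0, 0, 0, 0.5],
    [-57.5, -30, -110, 0, 0, 0, 0.5],
  ],
)

```text
time: 34.2
eef_pos: [0.5971, -0.3783, 0.1427]
tcp_rot: [0.992, 0.129, 0.0, 0.0]
contact_force: [-0.4, -0.1, -1.2]
opening: 0.503
finger_force: 0.0
```

```bash
python3 - <<'E'
from h import *
w=cam("wrist","w13"); uv,P=pliers(w,(.5876,-.3586)); print(uv)
for k in P: print(k,P[k])
E
```

```text
[291.20937098 195.03428901]
steel [([282.8, 206.1], 1608, [261, 171, 37, 80], [0.5768, -0.3542, 0.014])]
dot [([294.4, 190.0], 86, [291, 175, 7, 33], [0.5923, -0.3601, 0.014]), ([280.4, 192.8], 292, [271, 184, 20, 19], [0.5872, -0.3498, 0.014]), ([293.6, 226.4], 105, [289, 208, 9, 40], [0.5619, -0.3669, 0.014]), ([248.0, 276.2], 659, [234, 251, 29, 53], [0.5071, -0.3398, 0.014]), ([386.2, 276.0], 653, [372, 251, 29, 53], [0.5379, -0.4549, 0.014])]
teal [([290.5, 128.4], 1119, [284, 84, 14, 91], [0.6386, -0.3457, 0.014]), ([252.8, 132.9], 1183, [234, 90, 39, 88], [0.628, -0.3188, 0.014])]
```

They are flat again: two separate handles and the pivot disc at (280,193). I'll re-centre and then grip lower.

```bash
python3 - <<'E'
from h import *
go(.5872,-.3505,.11,np.radians(111.5))
E
```

```text
at [ 0.5967 -0.3776  0.1412] shift [-0.0022 -0.0286  0.0312] rot [-0.001  0.001 -0.115] q6 0.6 F [-0.4  0.2  0.1] open 0.5 t 34.25
```

Emit:
move_tool(
  rows=[
    [-2, -28.6, 31, 0, 0, -0.575, 0.5],
    [-2, -28.6, 31, 0, 0, -0.575, 0.5],
    [-2, -28.6, 31, 0, 0, -0.575, 0.5],
    [-2, -28.6, 31, 0, 0, -0.575, 0.5],
  ],
)

```text
time: 34.75
eef_pos: [0.5888, -0.3513, 0.1126]
tcp_rot: [0.983, 0.186, 0.001, 0.001]
contact_force: [1.3, -0.4, 0.4]
opening: 0.497
finger_force: 0.0
```

```bash
python3 - <<'E'
from h import *
w=cam("wrist"); uv,P=pliers(w,(.5872,-.3505)); print(uv)
for k in P: print(k,P[k])
go(.5872,-.3505,.003,np.radians(111.5))
E
```

```text
[316.15329953 203.21824417]
steel [([315.3, 217.1], 2062, [296, 179, 36, 87], [0.5771, -0.3538, 0.014]), ([251.2, 265.7], 256, [242, 251, 20, 36], [0.5229, -0.3228, 0.014]), ([386.4, 275.5], 375, [376, 251, 24, 48], [0.5528, -0.4219, 0.014])]
dot [([330.5, 202.9], 65, [329, 185, 4, 36], [0.5912, -0.36, 0.014]), ([315.2, 202.8], 355, [305, 193, 21, 21], [0.5872, -0.3497, 0.014]), ([323.5, 241.3], 87, [323, 221, 4, 44], [0.5616, -0.3664, 0.014]), ([248.0, 276.1], 680, [234, 251, 29, 53], [0.5136, -0.3233, 0.014]), ([385.9, 275.8], 664, [372, 251, 30, 54], [0.5524, -0.4216, 0.014])]
teal [([293.3, 133.0], 1403, [278, 84, 31, 101], [0.6279, -0.3179, 0.014]), ([336.1, 132.9], 1408, [322, 84, 29, 101], [0.6386, -0.3448, 0.014])]
at [ 0.5887 -0.3513  0.1127] shift [-0.0013 -0.0015  0.1097] rot [ 0.002 -0.001 -0.   ] q6 0.51 F [-0.4 -0.9 -0.9] open 0.494 t 34.8
```

In the tool's units: -0.001 m is -1, 0.109 m is 109.

Emit:
move_tool(
  rows=[
    [-1, -1, 50, 0, 0, 0, 0.5],
    [-1, -1, 90, 0, 0, 0, 0.5],
    [-1, -1, 100, 0, 0, 0, 0.5],
    [-1, -1, 109, 0, 0, 0, 0.4],
    [-1, -1, 109, 0, 0, 0, 0.4],
    [-1, -1, 109, 0, 0, 0, 0.4],
  ],
)

```text
time: 35.55
eef_pos: [0.5876, -0.3502, 0.0043]
tcp_rot: [0.982, 0.187, 0.001, 0.001]
contact_force: [1.0, 1.0, 1.2]
opening: 0.4
finger_force: 0.0
```

Emit:
move_tool(
  rows=[
    [0, 0, 0, 0, 0, 0, 0.0],
    [0, 0, 0, 0, 0, 0, 0.0],
    [0, 0, 0, 0, 0, 0, 0.0],
    [0, 0, 0, 0, 0, 0, 0.0],
  ],
  squeeze=60,
)

```text
time: 36.05
eef_pos: [0.5876, -0.3502, 0.0043]
tcp_rot: [0.982, 0.187, 0.001, 0.001]
contact_force: [-0.5, 0.9, 4.9]
opening: 0.259
finger_force: 62.0
```

Emit:
move_tool(
  rows=[
    [0, 0, -30, 0, 0, 0, 0],
    [0, 0, -80, 0, 0, 0, 0],
    [0, 0, -140, 0, 0, 0, 0],
    [0, 0, -140, 0, 0, 0, 0],
    [0, 0, -140, 0, 0, 0, 0],
  ],
)

```text
time: 36.67
eef_pos: [0.5858, -0.3488, 0.1413]
tcp_rot: [0.982, 0.187, -0.001, -0.001]
contact_force: [-0.7, 0.7, -2.8]
opening: 0.257
finger_force: 61.2
```

```bash
python3 - <<'E'
from h import *
go(.5877,-.1364,.145,np.radians(87.8))
w=cam("wrist"); uv,P=pliers(w,ctrl.get_state()["eef_pos"][:2],.14)
for k in P: print(k,P[k])
E
```

```text
at [ 0.5858 -0.3488  0.1413] shift [ 0.0797 -0.1969 -0.0035] rot [-0.001  0.001  0.414] q6 0.51 F [-0.7  0.7 -2.8] open 0.257 t 36.67
steel [([317.7, 267.3], 1909, [289, 235, 56, 70], [0.5848, -0.3486, 0.14]), ([277.9, 265.5], 363, [268, 247, 20, 37], [0.579, -0.3315, 0.14]), ([357.3, 271.4], 484, [348, 249, 20, 47], [0.5895, -0.3661, 0.14]), ([317.1, 345.2], 1386, [303, 307, 29, 65], [0.5452, -0.3639, 0.14])]
dot [([316.8, 239.7], 181, [302, 235, 28, 11], [0.5973, -0.3432, 0.14]), ([317.1, 290.2], 3681, [266, 247, 104, 123], [0.5737, -0.3526, 0.14])]
teal [([279.0, 158.2], 4366, [251, 74, 56, 174], [0.6255, -0.3154, 0.14]), ([354.6, 158.2], 4404, [328, 74, 55, 174], [0.6369, -0.3443, 0.14])]
```

In the tool's units: -0.197 m is -197, -0.15 m is -150, 0.414 rad is 2.07.

Emit:
move_tool(
  rows=[
    [20, -50, -3, 0, 0, 0.5, 0],
    [40, -100, -3, 0, 0, 1, 0],
    [60, -150, -3, 0, 0, 1.5, 0],
    [79.7, -197, -3, 0, 0, 2.07, 0],
    [79.7, -197, -3, 0, 0, 2.07, 0],
    [79.7, -197, -3, 0, 0, 2.07, 0],
    [79.7, -197, -3, 0, 0, 2.07, 0],
  ],
)

```text
time: 37.6
eef_pos: [0.588, -0.1379, 0.1444]
tcp_rot: [1.0, -0.02, -0.001, -0.0]
contact_force: [-0.3, 0.5, -1.6]
opening: 0.259
finger_force: 61.2
```

```bash
python3 - <<'E'
from h import *
go(.5877,-.1364,.0155,np.radians(87.8))
w=cam("wrist"); uv,P=pliers(w,ctrl.get_state()["eef_pos"][:2],.14)
for k in P: print(k,[p[0] for p in P[k]])
m=blobs(w,*TEAL,60); print([(b[0].tolist(),b[2].tolist()) for b in m])
E
```

```text
at [ 0.588  -0.1379  0.1444] shift [-1.000e-04 -1.500e-03  1.289e-01] rot [-0.     0.001 -0.001] q6 1.21 F [-0.3  0.5 -1.6] open 0.259 t 37.6
steel [[279.4, 148.4], [358.6, 225.9], [316.9, 306.1]]
dot [[205.9, 170.5], [293.6, 160.5], [324.4, 269.2], [330.5, 335.7]]
teal [[279.0, 158.1], [354.9, 157.5], [221.6, 298.3]]
[([279.0, 158.1], [251, 74, 56, 174]), ([354.9, 157.5], [328, 74, 56, 174]), ([221.6, 298.3], [196, 290, 54, 22])]
```

In the tool's units: 0.128 m is 128, 0.12 m is 120.

Emit:
move_tool(
  rows=[
    [0, -1, 50, 0, 0, 0, 0],
    [0, -1, 100, 0, 0, 0, 0],
    [0, -1, 120, 0, 0, 0, 0],
    [0, -1, 128, 0, 0, 0, 0],
    [0, -1, 128, 0, 0, 0, 0],
    [0, -1, 128, 0, 0, 0, 0],
  ],
)

```text
time: 38.4
eef_pos: [0.59, -0.1365, 0.0195]
tcp_rot: [1.0, -0.019, 0.002, 0.001]
contact_force: [0.7, -1.1, -2.5]
opening: 0.262
finger_force: 61.2
```

Emit:
move_tool(
  rows=[
    [0, 0, 0, 0, 0, 0, 0.1],
    [0, 0, 0, 0, 0, 0, 0.42],
    [0, 0, 0, 0, 0, 0, 0.42],
    [0, 0, -40, 0, 0, 0, 0.42],
    [0, 0, -100, 0, 0, 0, 0.42],
    [0, 0, -140, 0, 0, 0, 0.42],
    [0, 0, -140, 0, 0, 0, 0.42],
    [0, 0, -140, 0, 0, 0, 0.42],
  ],
)

```text
time: 39.4
eef_pos: [0.5878, -0.1356, 0.1566]
tcp_rot: [1.0, -0.019, -0.001, -0.0]
contact_force: [-0.1, -0.0, 0.4]
opening: 0.422
finger_force: 0.0
```

```bash
python3 - <<'E'
from h import *
w=cam("wrist","w14"); t=cam("top")
print([(b[0].tolist(),plane(w,[b[0]],.022)[0].round(3).tolist()) for b in blobs(w,*TEAL,60)])
print([(b[0].tolist(),plane(w,[b[0]],.022)[0].round(3).tolist()) for b in blobs(w,(0,0,60),(180,60,165),60)])
for c in (TEAL,((0,0,110),(180,70,255)),((0,0,60),(180,60,165))): print([(b[0].tolist(),int(b[1]),plane(t,[b[0]],.014)[0].round(4).tolist()) for b in blobs(t,*c,5) if 180<b[0][0]<235 and 150<b[0][1]<230])
go(.569,.332,.14,np.radians(82))
E
```

```text
[([298.8, 124.5], [0.639, -0.123, 0.022]), ([336.5, 124.8], [0.637, -0.152, 0.022]), ([217.2, 289.8], [0.497, -0.042, 0.022]), ([306.2, 289.9], [0.494, -0.121, 0.022])]
[([215.6, 171.6], [0.604, -0.054, 0.022]), ([310.3, 124.3], [0.639, -0.131, 0.022]), ([340.3, 161.1], [0.609, -0.154, 0.022]), ([317.7, 186.5], [0.589, -0.135, 0.022]), ([376.5, 274.9], [0.506, -0.184, 0.022]), ([88.2, 350.3], [0.436, 0.089, 0.022]), ([150.1, 369.7], [0.411, 0.034, 0.022])]
[([205.2, 176.5], 52, [0.6211, 0.3411, 0.014]), ([214.2, 178.3], 51, [0.6144, 0.3123, 0.014])]
[([207.5, 196.2], 128, [0.5575, 0.3338, 0.014])]
[([207.0, 178.5], 6, [0.6145, 0.3354, 0.014]), ([207.8, 191.8], 13, [0.5716, 0.3329, 0.014])]
at [ 0.5871 -0.1354  0.1551] shift [-0.0359 -0.4663  0.0159] rot [-0.001  0.004  0.101] q6 1.21 F [-0.5  0.8 -0.9] open 0.422 t 39.5
```

Pliers 2 are in the teal bay, with the pivot at (0.589, −0.135) and the handles inside. For the left pliers I'll turn the wrist half round so that the camera stays clear of the ring stick.

In the tool's units: -0.2 m is -200, -0.02 m is -20, -1.8 rad is -9.

Emit:
move_tool(
  rows=[
    [0, -20, 0, 0, 0, -0.9, 0.5],
    [0, -40, 0, 0, 0, -1.8, 0.5],
    [0, -60, 0, 0, 0, -2.7, 0.5],
    [0, -80, 0, 0, 0, -3.6, 0.5],
    [0, -100, 0, 0, 0, -4.5, 0.5],
    [0, -120, 0, 0, 0, -5.4, 0.5],
    [0, -140, 0, 0, 0, -6.3, 0.5],
    [0, -160, 0, 0, 0, -7.2, 0.5],
    [0, -180, 0, 0, 0, -8.1, 0.5],
    [0, -200, 0, 0, 0, -9, 0.5],
  ],
)

```text
time: 40.75
eef_pos: [0.5949, 0.0647, 0.155]
tcp_rot: [0.634, 0.773, -0.001, -0.002]
contact_force: [0.9, 0.5, 0.5]
opening: 0.499
finger_force: 0.0
```

```bash
python3 - <<'E'
from h import *
go(.570,.3325,.13,np.radians(83))
E
```

```text
at [0.5949 0.0647 0.155 ] shift [0.2675 0.0281 0.0252] rot [-0.003 -0.003 -1.252] q6 -0.26 F [0.9 0.5 0.5] open 0.499 t 40.75
```

In the tool's units: 0.2675 m is 267.5, 0.23 m is 230, -1.252 rad is -6.26.

Emit:
move_tool(
  rows=[
    [30, 3, 0, 0, 0, -0.85, 0.5],
    [70, 7, 0, 0, 0, -1.7, 0.5],
    [110, 12, 0, 0, 0, -2.55, 0.5],
    [150, 16, 0, 0, 0, -3.4, 0.5],
    [190, 20, 0, 0, 0, -4.25, 0.5],
    [230, 24, 0, 0, 0, -5.1, 0.5],
    [267.5, 28, 10, 0, 0, -5.95, 0.5],
    [267.5, 28, 25, 0, 0, -6.26, 0.5],
    [267.5, 28, 25, 0, 0, -6.26, 0.5],
    [267.5, 28, 25, 0, 0, -6.26, 0.5],
  ],
)

```text
time: 42.0
eef_pos: [0.5725, 0.3315, 0.1315]
tcp_rot: [0.065, 0.998, -0.0, -0.001]
contact_force: [-0.1, 0.2, -0.0]
opening: 0.502
finger_force: 0.0
```

```bash
python3 - <<'E'
from h import *
w=cam("wrist","w15"); uv,P=pliers(w,(.570,.3325)); print(uv)
for k in P: print(k,P[k])
go(.570,.3325,.004,np.radians(83))
E
```

```text
[317.08091437 191.15637983]
steel [([319.6, 170.9], 2076, [304, 122, 34, 91], [0.5546, 0.3364, 0.014]), ([383.9, 268.4], 383, [373, 251, 23, 38], [0.6423, 0.3784, 0.014]), ([247.3, 276.9], 482, [234, 252, 28, 51], [0.6356, 0.2658, 0.014]), ([296.7, 355.6], 619, [287, 336, 20, 40], [0.7188, 0.2948, 0.014])]
dot [([308.5, 165.7], 125, [303, 123, 10, 86], [0.5495, 0.3287, 0.014]), ([319.6, 191.7], 308, [310, 182, 20, 20], [0.5707, 0.3344, 0.014]), ([248.0, 276.2], 680, [233, 251, 30, 54], [0.635, 0.2665, 0.014]), ([386.2, 276.3], 681, [372, 251, 29, 54], [0.6498, 0.3797, 0.014]), ([287.7, 354.8], 787, [275, 336, 29, 40], [0.7169, 0.287, 0.014])]
teal [([338.3, 244.6], 857, [327, 205, 23, 79], [0.6163, 0.3436, 0.014]), ([302.9, 245.4], 860, [293, 206, 21, 79], [0.6134, 0.3154, 0.014])]
at [0.573  0.3315 0.1323] shift [0.003  0.0007 0.1283] rot [-0.    -0.    -0.007] q6 -1.07 F [-0.1 -0.   1.2] open 0.501 t 42.05
```

In the tool's units: 0.002 m is 2, 0.128 m is 128.

Emit:
move_tool(
  rows=[
    [2, 2, 50, 0, 0, 0, 0.5],
    [2, 2, 100, 0, 0, 0, 0.5],
    [2, 2, 120, 0, 0, 0, 0.5],
    [2, 2, 128, 0, 0, 0, 0.4],
    [2, 2, 128, 0, 0, 0, 0.4],
    [2, 2, 128, 0, 0, 0, 0.4],
  ],
)

```text
time: 42.8
eef_pos: [0.5727, 0.3348, 0.0068]
tcp_rot: [0.064, 0.998, 0.001, 0.002]
contact_force: [0.5, 0.3, 0.8]
opening: 0.403
finger_force: 0.0
```

Emit:
move_tool(
  rows=[
    [0, 0, 0, 0, 0, 0, 0.0],
    [0, 0, 0, 0, 0, 0, 0.0],
    [0, 0, 0, 0, 0, 0, 0.0],
    [0, 0, 0, 0, 0, 0, 0.0],
  ],
  squeeze=60,
)

```text
time: 43.3
eef_pos: [0.5725, 0.3348, 0.0069]
tcp_rot: [0.064, 0.998, 0.001, 0.002]
contact_force: [-0.6, -0.5, 5.2]
opening: 0.256
finger_force: 62.2
```

Emit:
move_tool(
  rows=[
    [0, 0, -30, 0, 0, 0, 0],
    [0, 0, -80, 0, 0, 0, 0],
    [0, 0, -140, 0, 0, 0, 0],
    [0, 0, -140, 0, 0, 0, 0],
    [0, 0, -140, 0, 0, 0, 0],
  ],
)

```text
time: 43.92
eef_pos: [0.5704, 0.334, 0.1438]
tcp_rot: [0.064, 0.998, -0.0, -0.0]
contact_force: [-0.6, 0.1, -1.5]
opening: 0.264
finger_force: 61.3
```

```bash
python3 - <<'E'
from h import *
go(.5895,-.066,.145,np.radians(87.8))
w=cam("wrist"); print([(b[0].tolist(),b[2].tolist()) for b in blobs(w,*TEAL,60)])
E
```

```text
at [0.5704 0.334  0.1438] shift [-0.0699 -0.3943 -0.0011] rot [-0.    -0.001 -0.089] q6 -1.07 F [-0.6  0.1 -1.5] open 0.264 t 43.92
[([292.0, 338.0], [278, 298, 29, 77]), ([342.7, 338.0], [329, 298, 28, 76])]
```

In the tool's units: -0.394 m is -394, -0.34 m is -340, -0.089 rad is -0.445.

Emit:
move_tool(
  rows=[
    [-10, -50, 0, 0, 0, -0.15, 0],
    [-20, -105, 0, 0, 0, -0.3, 0],
    [-30, -160, 0, 0, 0, -0.445, 0],
    [-40, -220, 0, 0, 0, -0.445, 0],
    [-50, -280, 0, 0, 0, -0.445, 0],
    [-60, -340, 0, 0, 0, -0.445, 0],
    [-70, -394, 0, 0, 0, -0.445, 0],
    [-70, -394, 0, 0, 0, -0.445, 0],
    [-70, -394, 0, 0, 0, -0.445, 0],
    [-70, -394, 0, 0, 0, -0.445, 0],
  ],
)

```text
time: 45.22
eef_pos: [0.5895, -0.064, 0.1431]
tcp_rot: [0.019, 1.0, 0.0, -0.001]
contact_force: [-0.1, -0.2, -0.9]
opening: 0.255
finger_force: 61.4
```

```bash
python3 - <<'E'
from h import *
go(.5895,-.066,.0165,np.radians(87.8))
w=cam("wrist"); print([(b[0].tolist(),b[2].tolist()) for b in blobs(w,*TEAL,60)])
print([(b[0].tolist(),int(b[1]),plane(w,[b[0]],.022)[0].round(3).tolist()) for b in blobs(w,(0,0,110),(180,70,255),60)])
print(plane(w,[[205,276]],.022))
E
```

```text
at [ 0.5895 -0.064   0.1431] shift [-0.0003 -0.0021  0.1266] rot [ 0.001 -0.002  0.001] q6 -1.81 F [-0.1 -0.2 -0.9] open 0.255 t 45.23
[([257.0, 103.3], [174, 89, 166, 30]), ([246.7, 243.4], [233, 208, 27, 77]), ([213.1, 248.2], [204, 210, 19, 77]), ([292.4, 337.3], [279, 299, 29, 76]), ([342.4, 337.4], [328, 298, 29, 76])]
[([272.5, 180.6], 15653, [0.578, -0.097, 0.022]), ([235.6, 255.6], 511, [0.64, -0.132, 0.022]), ([209.5, 285.7], 289, [0.667, -0.157, 0.022]), ([335.3, 285.8], 88, [0.671, -0.051, 0.022]), ([303.1, 289.8], 182, [0.674, -0.078, 0.022])]
[[ 0.65808207 -0.15952611  0.022     ]]
```

Emit:
move_tool(
  rows=[
    [0, -2, 50, 0, 0, 0, 0],
    [0, -2, 100, 0, 0, 0, 0],
    [0, -2, 120, 0, 0, 0, 0],
    [0, -2, 128, 0, 0, 0, 0],
    [0, -2, 128, 0, 0, 0, 0],
    [0, -2, 128, 0, 0, 0, 0],
  ],
)

```text
time: 46.02
eef_pos: [0.5918, -0.0679, 0.0185]
tcp_rot: [0.019, 1.0, -0.001, 0.002]
contact_force: [0.1, -0.1, -1.2]
opening: 0.256
finger_force: 61.4
```

Emit:
move_tool(
  rows=[
    [0, 0, 0, 0, 0, 0, 0.1],
    [0, 0, 0, 0, 0, 0, 0.4],
    [0, 0, 0, 0, 0, 0, 0.4],
    [0, 0, -40, 0, 0, 0, 0.4],
    [0, 0, -100, 0, 0, 0, 0.4],
    [0, 0, -160, 0, 0, 0, 0.4],
    [0, 0, -160, 0, 0, 0, 0.4],
    [0, 0, -160, 0, 0, 0, 0.4],
  ],
)

```text
time: 47.02
eef_pos: [0.5899, -0.0675, 0.1763]
tcp_rot: [0.019, 1.0, -0.0, 0.0]
contact_force: [0.0, -0.3, -1.0]
opening: 0.4
finger_force: 0.0
```

```bash
python3 - <<'E'
from h import *
w=cam("wrist","w16")
print([(b[0].tolist(),plane(w,[b[0]],.022)[0].round(3).tolist()) for b in blobs(w,*TEAL,60)])
print([(b[0].tolist(),b[1],plane(w,[b[0]],.022)[0].round(3).tolist()) for b in blobs(w,(0,0,60),(180,60,165),60)])
m=cv2.inRange(w["hsv"],(12,60,150),(28,170,255)); # pale plate
n,_,st,ce=cv2.connectedComponentsWithStats(m); i=1+st[1:,4].argmax(); print(st[i],ce[i])
go(.45,.0,.25,np.radians(87.8))
E
```

```text
[([269.8, 100.9], [0.52, -0.102, 0.022]), ([256.9, 224.6], [0.627, -0.122, 0.022]), ([300.8, 231.1], [0.635, -0.083, 0.022]), ([332.3, 231.0], [0.636, -0.055, 0.022]), ([227.0, 232.0], [0.633, -0.15, 0.022])]
[([338.2, 181.7], np.int32(5270), [0.59, -0.048, 0.022]), ([298.6, 187.1], np.int32(1285), [0.594, -0.083, 0.022]), ([222.5, 186.3], np.int32(937), [0.59, -0.149, 0.022]), ([316.6, 183.3], np.int32(242), [0.591, -0.067, 0.022]), ([238.0, 184.1], np.int32(242), [0.589, -0.135, 0.022]), ([205.5, 196.7], np.int32(351), [0.599, -0.165, 0.022]), ([256.7, 258.4], np.int32(1066), [0.66, -0.125, 0.022]), ([374.0, 274.5], np.int32(653), [0.681, -0.017, 0.022])]
[  375   107   225   197 38056] [480.63343494 201.22797982]
at [ 0.5892 -0.0673  0.1749] shift [ 0.1419  0.0619 -0.0747] rot [ 0.001 -0.002 -0.   ] q6 -1.82 F [-1.1  0.3 -0.2] open 0.405 t 47.08
```

Careful with the scale: shifts go in mm and turns go in units of 0.2 rad. That gives: 0.39 m is 390, 0.35 m is 350.

Emit:
move_tool(
  rows=[
    [0, 0, -50, 0, 0, 0, 0.4],
    [30, 50, -70, 0, 0, 0, 0.4],
    [50, 100, -80, 0, 0, 0, 0.4],
    [70, 150, -80, 0, 0, 0, 0.4],
    [90, 200, -80, 0, 0, 0, 0.4],
    [110, 250, -80, 0, 0, 0, 0.4],
    [130, 300, -80, 0, 0, 0, 0.4],
    [150, 350, -80, 0, 0, 0, 0.4],
    [170, 390, -80, 0, 0, 0, 0.4],
    [170, 390, -80, 0, 0, 0, 0.4],
  ],
)

```text
time: 48.32
eef_pos: [0.4331, 0.3305, 0.2536]
tcp_rot: [0.017, 1.0, -0.001, -0.002]
contact_force: [0.2, -0.1, 1.0]
opening: 0.401
finger_force: 0.0
```

```bash
python3 - <<'E'
from h import *
t=cam("top","t17"); s=cam("side")
for n,c in(("t",t),("s",s)):
  m=cv2.inRange(c["hsv"],(12,60,120),(30,190,255)); nn,_,st,ce=cv2.connectedComponentsWithStats(m)
  for i in range(1,nn):
    x,y,wd,h,a=st[i]
    if a>300 and 200<ce[i][0]<400 and 120<ce[i][1]<260: print(n,st[i],plane(c,[(x,y+h/2),(x+wd,y+h/2)],.062).round(4).tolist())
  k=np.array([110,60,30]); 
print("pink/teal top",[(b[0].tolist(),int(b[1])) for c in(PINK,TEAL) for b in blobs(t,*c,5)])
print(t["hsv"][176,262:382,:].tolist()[::3])
# outer case ends
print(plane(t,[(265,176),(374,176)],.062))
E
```

```text
t [    22     32    618    368 134995] [[0.5081, 0.8807, 0.062], [0.4556, -0.9676, 0.062]]
t [ 268  149   52   53 2639] [[0.6108, 0.1338, 0.062], [0.6061, -0.0264, 0.062]]
pink/teal top [([498.7, 187.0], 7), ([492.3, 194.9], 9), ([500.7, 197.0], 7), ([293.5, 203.0], 170), ([494.4, 205.3], 9), ([329.1, 167.9], 57), ([338.3, 167.1], 54), ([350.4, 166.8], 62), ([359.7, 166.9], 58), ([344.7, 202.6], 187)]
[[13, 170, 219], [12, 168, 178], [13, 150, 165], [22, 120, 244], [20, 128, 238], [21, 123, 242], [18, 136, 238], [17, 139, 242], [18, 138, 242], [17, 142, 240], [20, 133, 246], [17, 138, 241], [17, 141, 240], [18, 137, 243], [19, 135, 244], [17, 138, 236], [21, 122, 243], [21, 122, 242], [22, 120, 244], [16, 138, 200], [9, 49, 105], [9, 46, 105], [9, 40, 103], [87, 172, 162], [8, 33, 153], [87, 181, 173], [9, 39, 110], [9, 27, 195], [8, 29, 192], [7, 27, 199], [87, 194, 189], [8, 40, 102], [87, 199, 190], [9, 40, 102], [9, 28, 185], [7, 39, 178], [9, 150, 129], [10, 156, 142], [12, 150, 117], [12, 150, 117]]
[[ 0.60956677  0.14306049  0.062     ]
 [ 0.59951049 -0.19189588  0.062     ]]
```

```bash
python3 -c "
from plant import ctrl
print(ctrl.sign_off())"
```

```text
the job is handed in; nothing more can be done
None
```

I handed the job in at about 48 s: all four clips are in the pink bay with the cover pushed home over it, and both pliers lie flat in the open teal bay. The right-hand pliers slipped from the first grip and tipped on edge, so I pushed them flat and gripped them again. I touched none of the other things on the bench.

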